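Gauge the hubs on the index table and tray them

ROBOT

A 6-joint arm with a two-finger parallel gripper is mounted at the origin on a cart in front of the work surface, level with it; the furniture and walls round the work are solid. World frame = base frame: x ahead of the robot, y to its left, z up, the work surface at z = 0. Lengths are in mm, angles in rad, forces in N, time in s.
With the tool pointing down it reaches from about 300 to 875 mm from the base axis. Payload 6.4 kg.
Tool frame: the origin (TCP) lies on the front face of the gripper's body, between the roots of the fingers; the fingertips stand 64 mm ahead of it and the grasp point (between the pads) lies 45 mm ahead of it; z points along the fingers, x is the direction in which the jaws open and shut, and the axes are right-handed (so a half turn about z gives the same grasp; the last joint's range is limited). The gripper opens to 88 mm and grips with 3 to 60 N. Pads are 18 mm wide; open, the fingers measure 123 mm over their backs; the gripper's body (75 mm by 187 mm) begins 45 mm behind the grasp point.
Start: joints at [-0.206, 0.181, 1.607, -0, 1.354, -0.206], TCP at [575.015, 0.014, 302.714] pointing down, gripper open.
Joint ranges: [-2.99, 2.99], [-0.89, 2.07], [0.3, 2.58], [-1.14, 4.28], [0, 2.63], [-3.12, 3.12]. Speed limits (rad/s): [2.57, 2.57, 3.01, 3.14, 3.14, 3.14].

INTERFACE

Orientations are given as a unit quaternion [x, y, z, w].
In Python, from rig import manip, viewer gives the robot as it stands.
- The arm moves only by the tool jog_arm, never from a script. Its argument "steps" is text: rows parted by semicolons, each of 5 numbers parted by spaces: the shift along the tool's x, y, z in mm, then the turn about the tool's z in degrees, then the finger opening in mm, from 0 to 88.1. A call has exactly 8 rows; each row shifts and turns the commanded pose from where the row before left it, along the tool's axes as they then stand; what a row does not reach is not made up. A row lasts 1/10 s, in which the tool goes at most 50 mm and 8.59 degrees, less where a joint would pass 70% of its speed; a pose out of reach is approached as far as the arm can. A call is refused whole if a number of a shift passes 50 or a number of a turn 8.59, either way. A call with a gripper value outside its range is refused whole. The fingers move at their own pace and stop on an object; the grip force is fixed at half the most. Time passes only in rows, so rows that do not move let the fingers close, or fill a call up. It gives the time, the measured TCP pose, the force and the opening at its end, in the units of the state.
- manip.observe(): the state, without advancing time (a new reading comes with each control period).
- viewer.read_camera(name): name is "scene" or "side" or "wrist"; returns (picture, depth): 480x640x3 uint8, red, green, blue; 480x640 float32, mm along the optical axis (not along the pixel's ray), 0 where there is no reading.
- viewer.get_calibration(name): a dict with "mtx" (3x3 intrinsics, pixels), "distortion" ([k1, k2, p1, p2, k3] as OpenCV has them; the pictures are not rectified), "R" (3x3) and "t" (3): a world point X has camera coordinates R X + t. Camera axes: x right, y down, z forward; pixel columns grow to the right and rows downward; lengths in mm; the calibration is good to about 2 mm. A picture is of the moment at which its call begins: read the wrist's pose just before it. get_calibration takes no time and is no camera call; for the wrist camera it gives the pose at the moment of the call.
- manip.sign_off(): hands the job in, once; it reports no verdict.
Trained networks look in the newest picture that a camera, given by its name, has taken for a name from the list of things; names that differ only in an ending like _2 or _b are one class to them, and where a whole thing is asked for, a point or a joint stands for the part that bears it (a point fixed in the world has none). Each returns a list of dicts, best first, with "score" (0 to 1); they miss things now and then, are a little off and sometimes report something else, mostly with a low value. They report only what shows in the picture. A call takes as long as a camera call.
- viewer.search_frame(camera, target): "xy" ([column, row] in pixels, amid what is visible of it).
The state is a dict: "clock": time; "qpos": joint angles; "qd": joint speeds; "joint_efforts": joint torques, N m; "position": TCP position; "orientation": TCP orientation; "wrist_force": force on the tool from outside, world axes, zero at the start; "ft_torque": the same for the moment, N m; "gripper_width": finger opening in mm.
Only numpy, scipy, OpenCV 4.12 (cv2) and the standard library are available. Lean on these libraries where they do the work, as an engineer would, in place of code of your own. Each camera call takes 0.05 s, during which the arm holds its last target.

TASK

Check the width over the locknuts of every hub on the index table: turn the table anticlockwise (seen from above), one click position after another, and each time a hub stands in front of the measuring jaw slide the jaw in until it nips the hub gently but positively against the centre post and the dial needle moves, then draw the jaw right back before you turn on. Lay every checked hub flat in the green tray, axle level, and finish with the jaw right back and the table at rest in a click position; leave the other things on the bench alone.

Things in the scene. Friction and masses are not known exactly. Their poses are not given: they have to be found in the camera images.
- index_table: Fixed grey base of the index table. Origin on the turning axis, at the bench top; x axis points away from the measuring jaw, z up. The arm with the jaw's slide runs along -x to 285 mm. Steel disc 300 mm dia, top at z 44 mm; steel centre post 60 mm dia, top 96 mm.
- turntable (a joint): Disc angle, rad, positive anticlockwise from above, 0 at start, no end stops. Sprung detents at 0, 1.571, 3.142, 4.712, ... pull it in from up to 0.7 rad away. Pushing a peg over takes about 4 N.
- peg_0 (a point): Centre of the top, 100 mm above the bench, of one of 4 upright steel pegs for turning the disc (15 mm dia with a 16 mm black sleeve, 56 mm tall), 138 mm from the axis; seen in the base's frame at 135 degrees when the disc reads 0; the others follow every 90 degrees.
- nest_0 (a point): Floor centre (48 mm above the bench) of the blue nest that is at the jaw, empty, when the disc reads 0; it turns with the disc. 4 nests every 90 degrees, centres 85.5 mm from the axis. Each is a recess 65 mm radial by 61 mm across with lips 5 mm high; a hub lies in it with its axle pointing radially.
- jaw (a joint): Measuring jaw on its slide, m: 0 = right back, grows as it slides in towards the axis, up to 0.050; stays where left, about 1.2 N of friction. The ring-shaped brass nose is 170 mm from the axis at 0. It meets a seated hub's outer locknut at about 0.031 to 0.034.
- jaw_knob (a point): Centre of the top of the black upright knob (20 mm dia, 24 mm tall, top 120 mm above the bench, 8 to 10 mm above the block under it) by which the jaw is slid; 195 mm from the turning axis at jaw 0.
- dial_needle (a joint): Angle of the red needle on the jaw's white dial (50 mm), rad, clockwise from above: 0 while the sprung nose is free, 0.5 rad per mm that the nose is pressed back. It starts to move at 2 N on the nose; 2 rad = 4 N, 4 rad (end of the nose's 8 mm travel) = 6 N, beyond that the nose is rigid.
- jaw_nose: Brass ring nose of the jaw, 21 mm dia, axis 75.5 mm above the bench, faces the turning axis.
- centre_stop: Steel centre post, 60 mm dia, fixed; a hub's inner locknut comes to rest against it.
- hub_tray: Fixed shallow green tray with a black mat, 96 mm (x) by 240 mm (y), lips 14 mm high, floor 4 mm above the bench; origin under its centre. The hubs lie in it side by side, axles along its x, ends out over the lips.
- oil_bottle: Small cream oil bottle, red spout, 45 mm dia, 165 mm tall, standing; origin under its centre. To be left alone.
- freewheel: Dark sprocket cluster, 101 mm dia, 34 mm high; origin under its centre. To be left alone.
- ball_dish: Shallow round dish of bearing balls, 120 mm dia, 22 mm high; origin under its centre. To be left alone.
- hub_a: Bicycle front hub with axle, bare metal, 0.2 to 0.32 kg; first in line for the jaw (table at 1.571), may be absent. Lies on two 55 mm flanges (y +-27 mm); y axis along the axle, axle axis 27.5 mm above the origin; locknut faces y +-53 mm, axle 130 mm. Round barrel between the flanges, 21 mm dia: grip it there.
- hub_b: Bicycle front hub with axle, bare metal, 0.2 to 0.32 kg; second in line for the jaw (table at 3.142), may be absent. Lies on two 55 mm flanges (y +-27 mm); y axis along the axle, axle axis 27.5 mm above the origin; locknut faces y +-53 mm, axle 130 mm. Round barrel between the flanges, 21 mm dia: grip it there.
- hub_c: Bicycle front hub with axle, bare metal, 0.2 to 0.32 kg; third in line for the jaw (table at 4.712), may be absent. Lies on two 55 mm flanges (y +-27 mm); y axis along the axle, axle axis 27.5 mm above the origin; locknut faces y +-53 mm, axle 130 mm. Round barrel between the flanges, 21 mm dia: grip it there.

How it is judged (in metres and radians):
On the way, in this order (a step that is already met when the one before it is completed fails the run):
1. the first hub in line (if present) stands squarely in front of the jaw and is nipped between its nose (over 2.2 N) and the centre post (over 0.8 N) (contact force between jaw_nose and hub_a above 2.2 N and contact force between centre_stop and hub_a above 0.8 N and angle between the y axis of hub_a and the x axis of index_table, either way round below 0.18 rad and y of hub_a in the frame of index_table between -0.04 and 0.04 m and x of hub_a in the frame of index_table below -0.05 m), for 0.2 s.
2. the second hub in line (if present) stands squarely in front of the jaw and is nipped between its nose (over 2.2 N) and the centre post (over 0.8 N) (contact force between jaw_nose and hub_b above 2.2 N and contact force between centre_stop and hub_b above 0.8 N and angle between the y axis of hub_b and the x axis of index_table, either way round below 0.18 rad and y of hub_b in the frame of index_table between -0.04 and 0.04 m and x of hub_b in the frame of index_table below -0.05 m), for 0.2 s.
3. the third hub in line (if present) stands squarely in front of the jaw and is nipped between its nose (over 2.2 N) and the centre post (over 0.8 N) (contact force between jaw_nose and hub_c above 2.2 N and contact force between centre_stop and hub_c above 0.8 N and angle between the y axis of hub_c and the x axis of index_table, either way round below 0.18 rad and y of hub_c in the frame of index_table between -0.04 and 0.04 m and x of hub_c in the frame of index_table below -0.05 m), for 0.2 s.
At the end, for the whole second after the job is handed in: Every hub present lies in the green tray (its origin within the lips, axle level within about 10 degrees, not stacked, at rest), the jaw is within 8 mm of right back, and the disc rests within 0.08 rad of a detent at least one step on from its start (x of hub_a in the frame of hub_tray between -0.045 and 0.045 m and y of hub_a in the frame of hub_tray between -0.116 and 0.116 m and z of hub_a in the frame of hub_tray between -0.005 and 0.045 m and angle between hub_a's own y axis and vertical between 1.4 and 1.75 rad and linear speed of each of hub_a, hub_b, hub_c below 0.02 m/s and x of hub_b in the frame of hub_tray between -0.045 and 0.045 m and y of hub_b in the frame of hub_tray between -0.116 and 0.116 m and z of hub_b in the frame of hub_tray between -0.005 and 0.045 m and angle between hub_b's own y axis and vertical between 1.4 and 1.75 rad and x of hub_c in the frame of hub_tray between -0.045 and 0.045 m and y of hub_c in the frame of hub_tray between -0.116 and 0.116 m and z of hub_c in the frame of hub_tray between -0.005 and 0.045 m and angle between hub_c's own y axis and vertical between 1.4 and 1.75 rad and value of joint jaw below 0.008 m and (value of joint turntable between 1.491 and 1.651 rad or value of joint turntable between 3.062 and 3.222 rad or value of joint turntable between 4.632 and 4.792 rad or value of joint turntable between 6.203 and 6.363 rad or value of joint turntable between 7.774 and 7.934 rad or value of joint turntable between 9.345 and 9.505 rad or value of joint turntable between 10.916 and 11.076 rad) and velocity of joint turntable between -0.05 and 0.05 rad/s); the robot touches nothing.
It fails at once if the table is turned between detents while the jaw is more than 20 mm in (value of joint jaw above 0.02 m and (value of joint turntable between -1.271 and -0.3 rad or value of joint turntable between 0.3 and 1.271 rad or value of joint turntable between 1.871 and 2.842 rad or value of joint turntable between 3.442 and 4.412 rad or value of joint turntable between 5.012 and 5.983 rad or value of joint turntable between 6.583 and 7.554 rad or value of joint turntable between 8.154 and 9.125 rad or value of joint turntable between 9.725 and 10.696 rad or value of joint turntable between 11.296 and 12.266 rad)).
It fails at once if a hub is squeezed by the jaw with more than 30 N (contact force between jaw_nose and hub_a above 30 N or contact force between jaw_nose and hub_b above 30 N or contact force between jaw_nose and hub_c above 30 N).
It fails at once if the table is turned backwards from its start (value of joint turntable below -0.4 rad).
It fails at once if oil bottle, freewheel or dish pushed more than 3 cm (distance of any of oil_bottle, freewheel, ball_dish from where it was at the start of the episode above 0.03 m).
Of hub_a, hub_b, hub_c only 2 to 3 are there at a start; the rules pass over those that are not, and their reading is None.
At some moment in a run one of hub_a, hub_b, hub_c may be knocked a few centimetres aside while the robot is not near it.
Once in a run the grip may slacken for a moment while it holds something.
It also fails if it takes over 210 s, if anything falls off the work surface, if the arm or the gripper's body presses on something with over 40 N, if the wrist force passes 120 N, or if a joint passes its speed limit or range.

## Working session

There is one attempt and no reset: what is moved stays moved. The work goes in short steps, Python scripts to look and compute and a tool call to move; the robot and the scene stay as the last step left them, time stands still between calls to the robot, and variables do not carry over. Pictures are saved under pics/ and viewed, and the job is handed in when it is done.

Besides the shell and the picture viewer there is one more tool, called after "Request:" as name(argument=value, ...) on one line, values as JSON. jog_arm: Moves the arm, as the interface text tells. Its arguments: {"type":"object","properties":{"steps":{"type":"string"}},"required":["steps"]}

```bash
ls; mkdir -p pics
python3 - <<'E'
from rig import manip, viewer
import cv2
print(manip.observe())
for n in ["scene","side","wrist"]:
    p,d=viewer.read_camera(n)
    cv2.imwrite(f"pics/{n}0.png",p[:,:,::-1])
    c=viewer.get_calibration(n); print(n,c)
E
```

```text
pics
{'clock': 0.0, 'qpos': array([-2.06286144e-01,  1.81505598e-01,  1.60797815e+00, -1.02062351e-05,
        1.35379946e+00, -2.06290156e-01]), 'qd': array([ 2.91110276e-04, -5.79460797e-05, -2.65068026e-04,  1.10701598e-03,
        4.96638343e-04,  1.79230450e-03]), 'joint_efforts': array([-5.85923790e-04, -4.33866942e+01, -3.41848969e+01,  7.00952648e-02,
        3.87157314e-02, -1.54040990e-04]), 'position': array([5.74583154e+02, 1.10182723e-01, 3.01844403e+02]), 'orientation': array([ 9.99999643e-01,  3.10867853e-06, -8.28376236e-04, -1.68259728e-04]), 'wrist_force': array([ 0.68358732, -0.54888932, -0.05582247]), 'ft_torque': array([ 0.02210253,  0.06120449, -0.02391608]), 'gripper_width': 88.21379364221028}
scene {'mtx': array([[610.88950058,   0.        , 322.12872589],
       [  0.        , 610.88950058, 243.53664061],
       [  0.        ,   0.        ,   1.        ]]), 'distortion': array([-0.13468752,  0.        ,  0.        ,  0.        ,  0.        ]), 'R': array([[ 0.72961105, -0.68383158, -0.0064879 ],
       [-0.35482248, -0.37043196, -0.85841783],
       [ 0.58460
[... 361 characters left out ...]
[ 0.61200736, -0.79083646, -0.00496787],
       [-0.34012568, -0.25753281, -0.90442876],
       [ 0.71397585,  0.55520676, -0.42659576]]), 't': array([-279.4316246 ,  291.13751632,  967.97661538])}
wrist {'mtx': array([[345.78064393,   0.        , 322.61304076],
       [  0.        , 345.78064393, 239.05194267],
       [  0.        ,   0.        ,   1.        ]]), 'distortion': array([-0.06541354,  0.        ,  0.        ,  0.        ,  0.        ]), 'R': array([[ 9.99999585e-01,  2.63527856e-04, -8.72152886e-04],
       [ 5.09074529e-04, -9.55501369e-01,  2.94986229e-01],
       [-7.55606188e-04, -2.94986550e-01, -9.55501106e-01]]), 't': array([-573.77878706,  -39.38636438,  389.53785637])}
```

View pics/scene0.png

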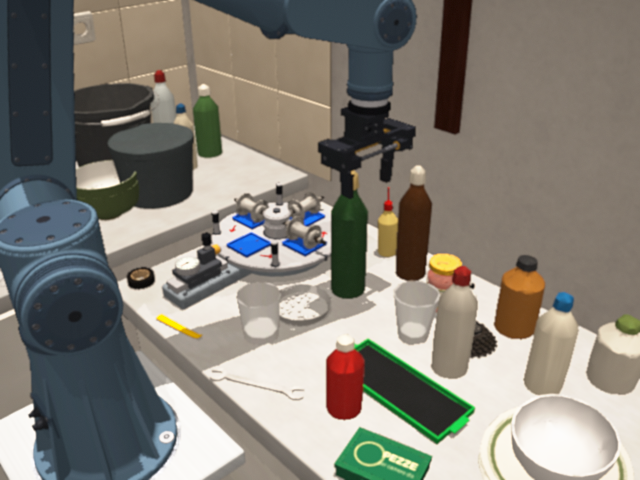

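View pics/side0.png

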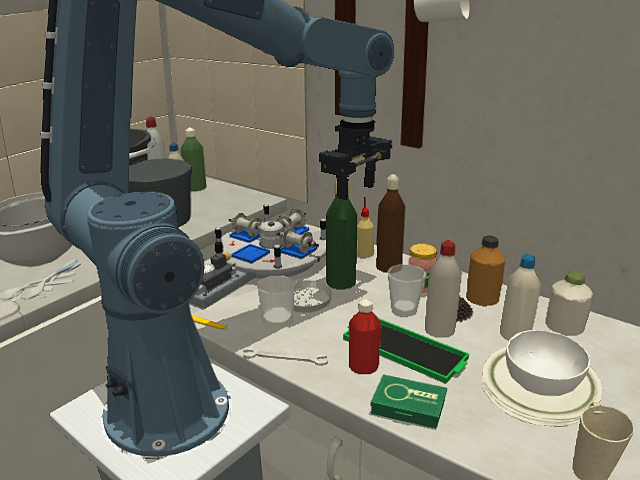

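View pics/wrist0.png

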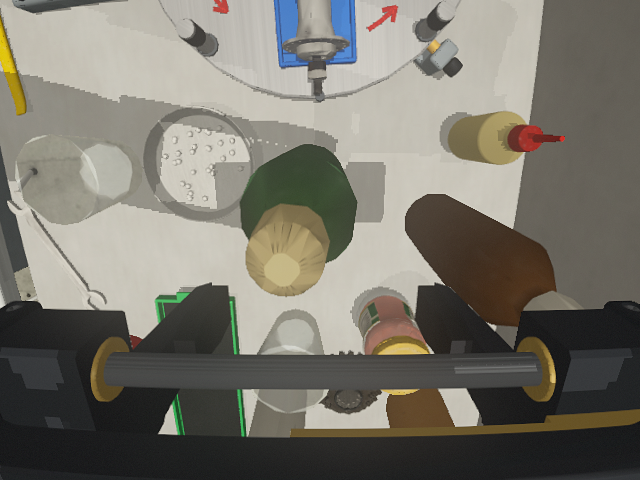

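```bash
cat > h.py <<'E'
from rig import manip, viewer
import numpy as np, cv2
from scipy.spatial.transform import Rotation as Ro
def cam(n,save=None):
    c=viewer.get_calibration(n); p,d=viewer.read_camera(n)
    if save: cv2.imwrite(f"pics/{save}.png",p[:,:,::-1])
    return p,d,c
def depr(c,uv,d):
    uv=np.asarray(uv,float).reshape(-1,1,2)
    n=cv2.undistortPoints(uv,c["mtx"],c["distortion"]).reshape(-1,2)
    d=np.asarray(d,float).reshape(-1,1)
    X=np.hstack([n,np.ones((len(n),1))])*d
    return (X-c["t"])@c["R"]
def proj(c,X):
    X=np.asarray(X,float).reshape(-1,3)
    return cv2.projectPoints(X,cv2.Rodrigues(c["R"])[0],np.asarray(c["t"],float),c["mtx"],c["distortion"])[0].reshape(-1,2)
def planez(c,uv,z):
    uv=np.asarray(uv,float).reshape(-1,1,2)
    n=cv2.undistortPoints(uv,c["mtx"],c["distortion"]).reshape(-1,2)
    r=np.hstack([n,np.ones((len(n),1))])@c["R"]; o=-c["R"].T@c["t"]
    s=(z-o[2])/r[:,2]; return o+r*s[:,None]
def cloud(c,d):
    v,u=np.nonzero(d>0)
    return depr(c,np.stack([u,v],1),d[v,u]),u,v
E
python3 - <<'E'
from h import *
p,d,c=cam("scene"); 
cv2.imwrite("pics/crop0.png",cv2.resize(p[160:320,130:350,::-1],None,fx=3.5,fy=3.5,interpolation=cv2.INTER_CUBIC))
for t in ["index_table","peg_0","nest_0","jaw_knob","hub_tray","oil_bottle","freewheel","ball_dish","hub_a","dial_needle","jaw_nose","centre_stop"]:
    r=viewer.search_frame("scene",t)
    print(t,[(np.round(x["xy"]).tolist(),round(x["score"],2)) for x in r][:5])
# top map
img=np.zeros((480,640,3),np.uint8)
H=np.full((240,240),-1.0);C=np.zeros((240,240,3),np.uint8)
for n in ["scene","side","wrist"]:
    p,d,c=cam(n)
    X,u,v=cloud(c,d)
    ix=((X[:,0]-100)/5).astype(int); iy=((X[:,1]+500)/5).astype(int)
    ok=(ix>=0)&(ix<180)&(iy>=0)&(iy<240)&(X[:,2]<310)&(X[:,2]>-20)
    if n=="wrist": ok&=(v<260)
    for a,b,z,uu,vv in zip(ix[ok],iy[ok],X[ok,2],u[ok],v[ok]):
        if z>H[a,b]: H[a,b]=z;C[a,b]=p[vv,uu]
np.save("H.npy",H)
M=C[:180][::-1,::-1,::-1]
Z=np.clip(H[:180][::-1,::-1],0,300)
zc=cv2.applyColorMap((Z/300*255).astype(np.uint8),cv2.COLORMAP_JET)
cv2.imwrite("pics/top0.png",cv2.resize(np.vstack([M]),None,fx=3.3,fy=3.3,interpolation=0))
cv2.imwrite("pics/topz0.png",cv2.resize(zc,None,fx=3.3,fy=3.3,interpolation=0))
E
```

```text
index_table [([244.0, 250.0], 0.64)]
peg_0 [([265.0, 243.0], 0.71)]
nest_0 [([263.0, 245.0], 0.84)]
jaw_knob [([200.0, 264.0], 0.93)]
hub_tray [([409.0, 396.0], 0.83)]
oil_bottle [([384.0, 236.0], 0.97)]
freewheel [([481.0, 339.0], 0.6)]
ball_dish [([303.0, 304.0], 0.89), ([482.0, 341.0], 0.22)]
hub_a [([303.0, 233.0], 0.88), ([307.0, 207.0], 0.72), ([248.0, 207.0], 0.68)]
dial_needle [([266.0, 244.0], 0.7)]
jaw_nose []
centre_stop [([482.0, 340.0], 0.74), ([277.0, 219.0], 0.63)]
```

View pics/crop0.png

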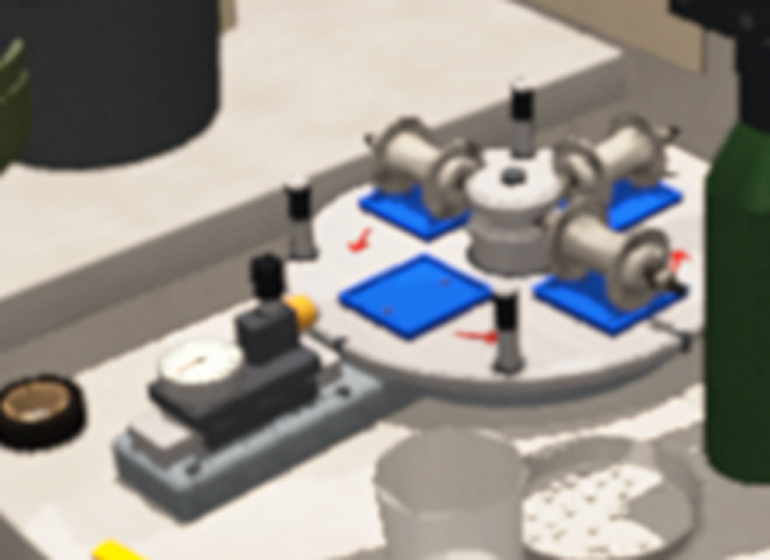

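View pics/top0.png

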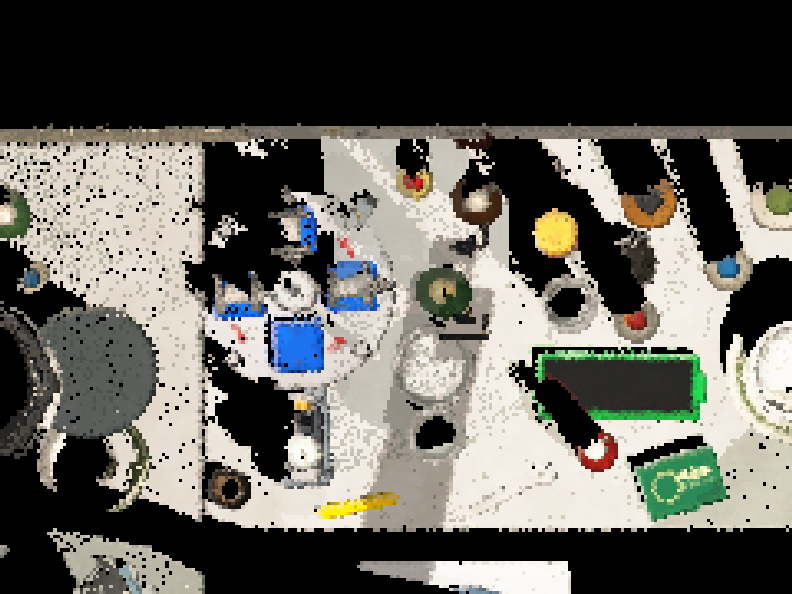

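View pics/topz0.png

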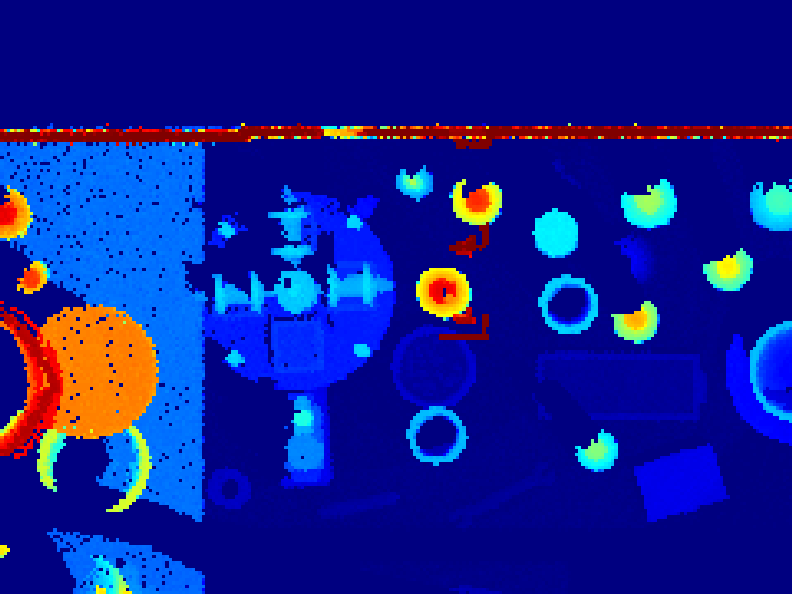

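Run:
```python
from h import *
Cs=[]
for n in ["scene","side","wrist"]:
    p,d,c=cam(n); X,u,v=cloud(c,d)
    if n=="wrist": X=X[v<260]; P=p.reshape(-1,3)
    k=np.stack([u,v],1)
    col=p[v,u]
    if n=="wrist": col=col[v<260]
    Cs.append((n,X,col.astype(int)))
for n,X,col in Cs:
    print(n)
    def box(x0,x1,y0,y1,z0=-50,z1=400): return (X[:,0]>x0)&(X[:,0]<x1)&(X[:,1]>y0)&(X[:,1]<y1)&(X[:,2]>z0)&(X[:,2]<z1)
    m=box(450,700,420,480); 
    if m.sum(): print(" counter z",np.percentile(X[m,2],[5,50,95]))
    m=box(300,700,370,420,45,200)
    if m.sum(): print(" counter edge pts y min", np.percentile(X[m,1],[1,5,20]))
    m=box(515,600,-20,75,0,300)
    if m.sum(): 
        for zb in range(0,300,30):
            mm=m&(X[:,2]>zb)&(X[:,2]<=zb+30)
            if mm.sum()>5: print("  bottle",zb,np.round([X[mm,0].min(),X[mm,0].max(),X[mm,1].min(),X[mm,1].max(),X[mm,2].max()]),mm.sum())
    # post top
    m=box(520,595,215,290,88,104); 
    if m.sum(): print(" post top",X[m].mean(0),np.percentile(X[m],[2,98],axis=0).round(1).tolist())
    # green tray
    g=(col[:,1]>col[:,0]+50)&(col[:,1]>col[:,2]+40)&box(330,500,-400,-80,0,30)
    if g.sum(): print(" tray",np.percentile(X[g],[1,99],axis=0).round(1).tolist(), cv2.minAreaRect(X[g][:,:2].astype(np.float32)))
    # pegs: dark pts z 85-102
    m=box(380,730,80,420,88,104)
    for a in [45,135,225,315]:
        for s in [0]:
            px=556+138*np.cos(np.radians(a)); py=253+138*np.sin(np.radians(a))
            mm=m&(np.hypot(X[:,0]-px,X[:,1]-py)<22)
            if mm.sum(): print(" peg",a,X[mm].mean(0).round(1),mm.sum())
    m=box(335,390,225,285,112,130)
    if m.sum(): print(" knob",X[m].mean(0).round(1),np.percentile(X[m],[2,98],axis=0).round(1).tolist(),m.sum())
```

```text
scene
 counter z [ 68.64678039  71.37237983 212.42232831]
 counter edge pts y min [370.90507976 389.00839326 398.02773047]
  bottle 0 [515. 599. -20.  75.  30.] 632
  bottle 30 [522. 585.  -9.  52.  60.] 433
  bottle 60 [522. 581. -10.  51.  90.] 454
  bottle 90 [522. 585.  -9.  50. 120.] 476
  bottle 120 [522. 584.  -9.  50. 150.] 498
  bottle 150 [521. 583.  -9.  52. 180.] 508
  bottle 180 [522. 592.  -8.  58. 210.] 618
  bottle 210 [523. 577. -11.  47. 240.] 204
  bottle 240 [515. 572. -14.  25. 270.] 239
  bottle 270 [515. 560. -14.  21. 292.] 80
 post top [556.68164525 249.31765471  95.60055479] [[532.2, 227.0, 88.4], [584.9, 279.1, 102.6]]
 tray [[366.1, -363.9, 2.1], [464.1, -116.8, 17.4]] ((420.4024353027344, -234.3249969482422), (262.8134765625, 109.1276626586914), 89.22378540039062)
 peg 45 [651.8 356.9  95.7] 44
 peg 135 [456.2 345.   96.5] 49
 peg 225 [468.9 150.   96.1] 62
 knob [366.1 242.2 117.8] [[358.5, 234.9, 112.2], [375.6, 253.5, 122.3]] 71
side
 counter z [ 65.79296487  68.74815755 211.40084074]
 counter edge pts y min [370.26216776 386.97506499 396.22081636]
  b
[... 691 characters left out ...]
[652.1 356.7  94. ] 27
 peg 135 [457.3 342.8  94.6] 33
 peg 225 [468.2 148.5  94.3] 39
 peg 315 [662.3 160.8  94.5] 27
 knob [367.1 239.3 116.4] [[359.7, 231.3, 112.1], [375.5, 249.4, 120.2]] 36
wrist
  bottle 0 [515. 600.  38.  74.  30.] 233
  bottle 30 [544. 587.  54.  67.  60.] 33
  bottle 60 [537. 588.  54.  67.  89.] 76
  bottle 90 [537. 588.  54.  67. 120.] 93
  bottle 120 [546. 588.  54.  67. 150.] 138
  bottle 150 [545. 587.  54.  67. 180.] 217
  bottle 180 [524. 594.   3.  66. 210.] 5220
  bottle 210 [539. 580.  19.  52. 240.] 1723
  bottle 240 [543. 576.  29.  48. 270.] 3535
  bottle 270 [556. 563.  35.  37. 270.] 14
 peg 225 [472.  153.9  97.4] 450
 peg 315 [663.4 165.4  97.5] 447
```

Request:
jog_arm(steps="0 0 -30 0 88; 0 0 -30 0 88; 0 0 -10 -8.5 88; 0 0 0 -8.5 88; 0 0 0 -8.5 88; 0 0 0 -8.5 88; 0 0 0 -8.5 88; 0 0 0 -8.5 88")

```text
clock: 1.9
position: [575.0, 0.0, 372.7]
orientation: [0.901, 0.433, -0.0, 0.0]
wrist_force: [0.0, 1.1, -0.3]
gripper_width: 88.0
```

Request:
jog_arm(steps="0 0 0 -8.5 60; 0 0 0 -8.5 60; 0 0 0 -8.5 60; 0 0 0 -8.5 60; 0 0 0 -8.5 60; 40 0 0 0 60; 40 0 0 0 60; 40 0 0 0 60")

```text
clock: 2.7
position: [567.5, 120.7, 372.8]
orientation: [0.686, 0.728, 0.0, 0.0]
wrist_force: [-0.4, -0.2, 0.4]
gripper_width: 59.8
```

Request:
jog_arm(steps="40 -30 0 0 40; 40 -30 0 0 40; 40 -30 0 0 30; 0 -30 0 0 30; 0 0 0 0 30; 0 0 0 0 30; 0 0 0 0 30; 0 0 0 0 30")

```text
clock: 3.5
position: [441.7, 231.6, 372.6]
orientation: [0.686, 0.728, -0.0, 0.0]
wrist_force: [0.7, -0.6, 0.8]
gripper_width: 30.1
```

Run:
```python
from h import *
s=manip.observe(); print(s["clock"],s["position"],Ro.from_quat(s["orientation"]).as_matrix().round(3),s["gripper_width"])
p,d,c=cam("wrist","w1"); np.savez("w1.npz",p=p,d=d,**c)
```

```text
3.5 [441.66350433 231.6273904  372.64169066] [[-0.059  0.998  0.   ]
 [ 0.998  0.059 -0.   ]
 [-0.     0.    -1.   ]] 30.075332849082617
```

View pics/w1.png

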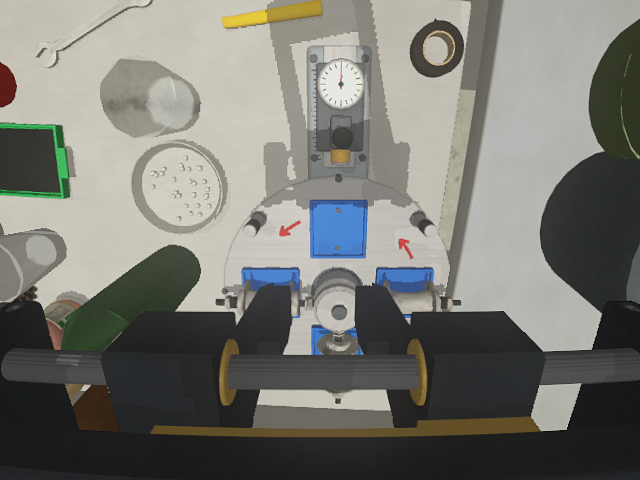

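```bash
cat > loc.py <<'E'
from h import *
from scipy.optimize import least_squares
def fit(c,d):
    X,u,v=cloud(c,d)
    pts=[]
    for a in [135,225]:
        e=np.array([560.5+138*np.cos(np.radians(a+3.5)),253.5+138*np.sin(np.radians(a+3.5))])
        m=(np.hypot(X[:,0]-e[0],X[:,1]-e[1])<25)&(X[:,2]>96)&(X[:,2]<104)
        if m.sum(): pts.append((a,X[m].mean(0),m.sum()))
    e=np.array([366,241.6]); m=(np.hypot(X[:,0]-e[0],X[:,1]-e[1])<25)&(X[:,2]>115.5)&(X[:,2]<125)
    k=X[m].mean(0),m.sum()
    m=(np.hypot(X[:,0]-560.5,X[:,1]-253.5)<33)&(X[:,2]>92)&(X[:,2]<100)
    post=cv2.minEnclosingCircle(X[m][:,:2].astype(np.float32)) if m.sum() else None
    return pts,k,post
E
python3 - <<'E'
from loc import *
z=np.load("w1.npz"); print(*fit(z,z["d"]),sep="\n")
o=-z["R"].T@z["t"]; print(o)
P=[560.5,253.5,48]
for uv,zz,nm in [((431,231),100,"peg135"),((249,231),100,"peg225"),((343,137),120,"knob"),((338,229),53,"nest"),((341,83),0,"dial")]:
    print(nm,planez(z,uv,zz), z["d"][uv[1],uv[0]], depr(z,uv,z["d"][uv[1],uv[0]]))
p=z["p"][100:340,200:480,::-1]; cv2.imwrite("pics/w1c.png",cv2.resize(p,None,fx=2.5,fy=2.5,interpolation=2))
E
```

```text
[(135, array([458.24963848, 349.0554885 ,  99.20129045]), np.int64(144)), (225, array([469.92195808, 155.41137878,  99.02973341]), np.int64(150))]
(array([367.9904823 , 246.53801146, 118.87740616]), np.int64(359))
((560.8043212890625, 258.4129943847656), 29.877229690551758)
[364.45841742 227.82892613 453.9197296 ]
peg135 [[458.19528344 349.99995566 100.        ]] 368.6559 [[458.36515662 350.2213582   99.3586145 ]]
peg225 [[469.82136413 155.68826526 100.        ]] 368.27505 [[469.94031837 155.60681881  99.60042638]]
knob [[367.44296684 247.26024666 120.        ]] 320.60776 [[367.44728347 247.28835073 119.51704243]]
nest [[474.94142341 253.2688867   53.        ]] 420.76562 [[476.19254599 253.55697181  48.45993773]]
dial [[304.69547454 247.04511394   0.        ]] 346.16766 [[314.74868811 243.81260177  76.3575515 ]]
```

View pics/w1c.png

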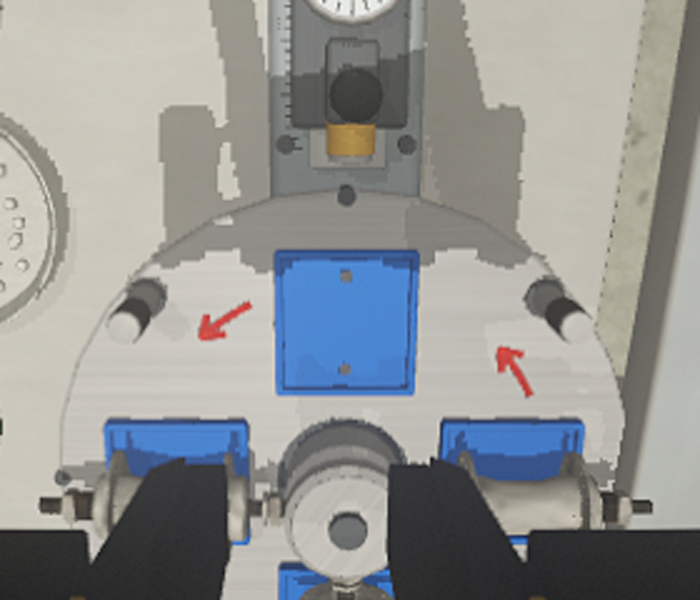

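Request:
jog_arm(steps="39 8 0 0 34; 39 8 0 0 34; 39 7 0 0 34; 0 0 40 0 34; 0 0 40 0 34; 0 0 40 0 34; 0 0 40 0 34; 0 0 20 0 34")

```text
clock: 4.35
position: [455.3, 349.1, 188.3]
orientation: [0.686, 0.728, -0.003, -0.001]
wrist_force: [0.1, 0.7, 0.0]
gripper_width: 33.8
```

```bash
cat > st.py <<'E'
from h import *
C=np.array([561,258.4]);ca,sa=np.cos(np.radians(3.45)),np.sin(np.radians(3.45))
def tf(w): r=np.asarray(w)[:2]-C; return np.array([ca*r[0]+sa*r[1],-sa*r[0]+ca*r[1]])
def st():
    s=manip.observe(); print("t",round(s["clock"],1),"table",tf(s["position"]).round(1),"z",s["position"][2].round(1),"F",s["wrist_force"].round(1),"w",round(s["gripper_width"],1)); return s
E
python3 - <<'E'
from st import *
st(); p,d,c=cam("wrist","w2"); cam("scene","s2")
E
```

```text
t 4.3 table [-100.    96.9] z 188.3 F [0.1 0.7 0. ] w 33.8
```

View pics/w2.png

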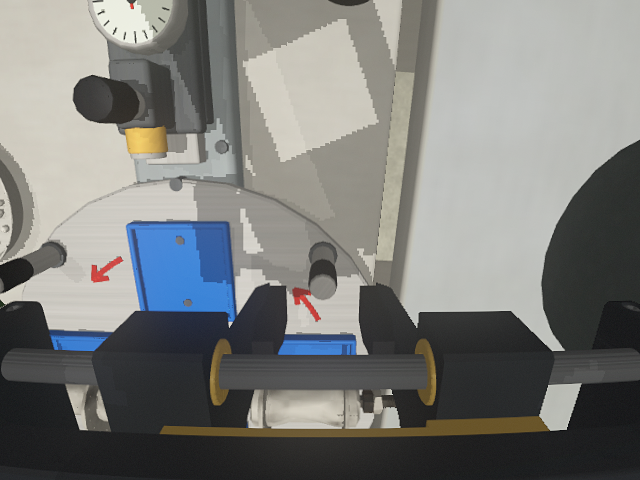

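Request:
jog_arm(steps="0 1.5 25 0 34; 0 1 23 0 30; 0 0 0 0 25; 0 0 0 0 25; 0 0 0 0 25; -4 -4 0 0 25; -5 -4 0 0 25; -9.5 -7.5 0 0 25")

```text
clock: 5.25
position: [444.4, 332.0, 145.8]
orientation: [0.685, 0.728, 0.001, -0.001]
wrist_force: [-2.5, 4.8, 3.4]
gripper_width: 24.9
```

Run:
```python
from st import *
st(); p,d,c=cam("wrist","w3")
```

```text
t 5.2 table [-112.    80.5] z 145.8 F [-2.5  4.8  3.4] w 24.9
```

View pics/w3.png

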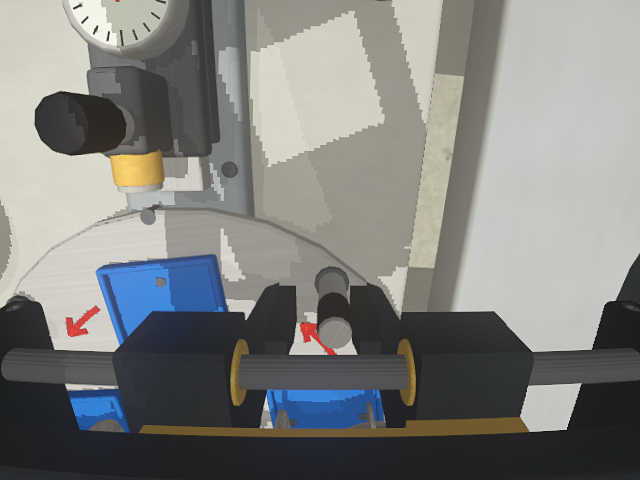

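Request:
jog_arm(steps="-10 -6.5 2 0 25; -11 -5.5 2 0 25; -11 -4.5 0 0 25; -11.5 -3.5 0 0 25; -11.5 -2.5 0 0 25; -12 -1.5 0 0 25; -12 -0.5 0 0 25; -12 0.5 0 0 25")

```text
clock: 6.1
position: [425.9, 238.0, 140.8]
orientation: [0.685, 0.729, -0.0, 0.0]
wrist_force: [-0.0, -0.6, 0.4]
gripper_width: 25.0
```

Request:
jog_arm(steps="-12 1.5 0 0 25; -11.5 2.5 0 0 25; -11.5 3.5 0 0 25; -11 4.5 0 0 25; -10.5 5.5 0 0 25; -10 6.5 0 0 25; -9.5 7.5 0 0 25; -9 8 0 0 25")

```text
clock: 6.9
position: [471.2, 155.9, 140.6]
orientation: [0.685, 0.728, -0.0, -0.0]
wrist_force: [-0.6, 0.7, -0.6]
gripper_width: 25.0
```

Run:
```python
from st import *
st(); p,d,c=cam("wrist","w4"); cam("scene","s4")
```

```text
t 6.9 table [-95.8 -97. ] z 140.6 F [-0.6  0.7 -0.6] w 25.0
```

View pics/w4.png

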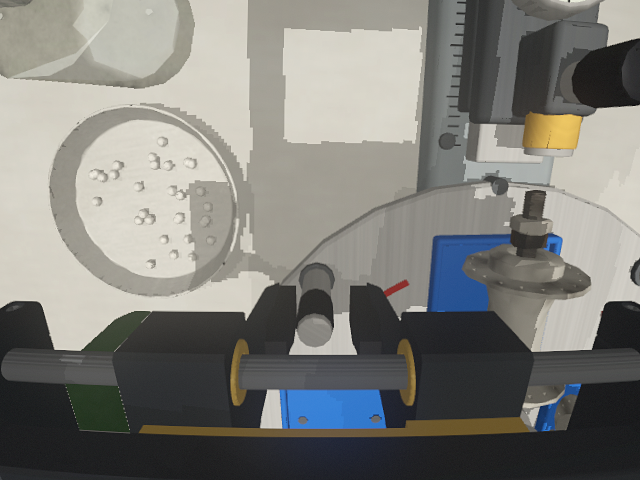

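View pics/s4.png

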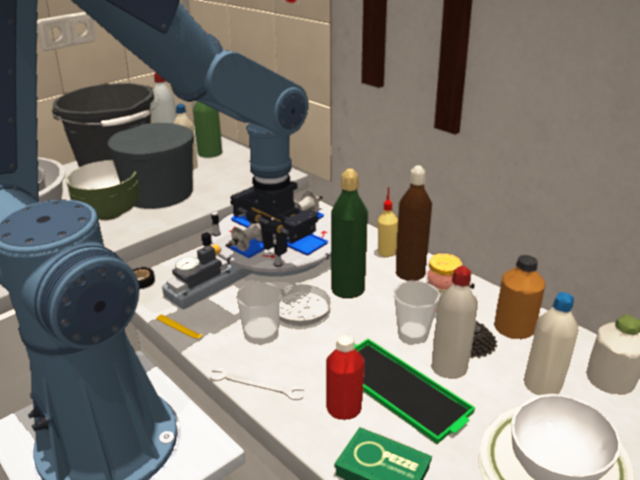

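Request:
jog_arm(steps="0 0 -45 0 30; 0 0 -45 0 40; 32 -33 0 0 44; 32 -33 0 0 44; 33 -33 0 0 44; 0 0 0 0 44; 0 0 10 0 44; 0 0 0 0 44")

```text
clock: 7.8
position: [366.0, 246.7, 219.4]
orientation: [0.685, 0.728, -0.001, -0.0]
wrist_force: [-1.2, -0.2, 0.4]
gripper_width: 44.0
```

Run:
```python
from st import *
s=st(); p,d,c=cam("wrist","w5")
X,u,v=cloud(c,d)
m=(np.hypot(X[:,0]-366.4,X[:,1]-246.7)<20)&(X[:,2]>112)&(X[:,2]<125)
print(m.sum(), X[m].mean(0),np.percentile(X[m],[2,98],axis=0), tf(X[m].mean(0)))
print(s["position"])
# expected hub / peg in view
for q in [(-195,0,120),(-150,0,75.5),(-85,0,75.5)]:
    w=[C[0]+ca*q[0]-sa*q[1],C[1]+sa*q[0]+ca*q[1],q[2]]; print(q,proj(c,w))
```

```text
t 7.8 table [-1.954e+02  1.000e-01] z 219.4 F [-1.2 -0.2  0.4] w 44.0
895 [366.44431226 246.49931456 118.52393768] [[358.87890849 237.71461867 113.16451107]
 [375.72975721 255.23721522 120.51071231]] [-1.94919246e+02 -1.71246843e-01]
[365.95453064 246.71431653 219.39826088]
(-195, 0, 120) [[320.97447796 275.78814643]]
(-150, 0, 75.5) [[321.27339802 308.57432762]]
(-85, 0, 75.5) [[321.29366227 381.56575055]]
```

View pics/w5.png

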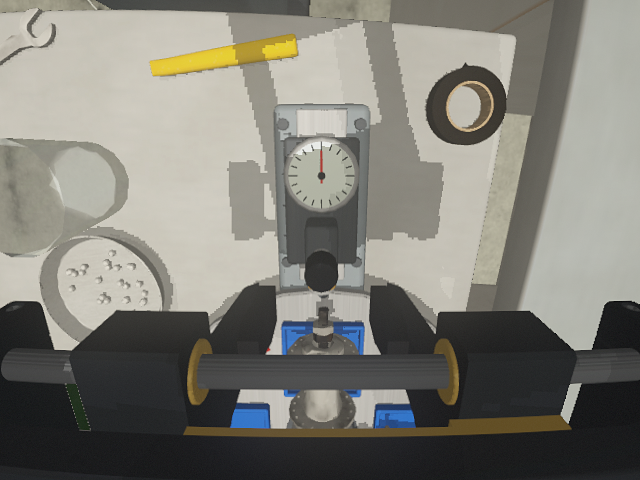

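Request:
jog_arm(steps="0 0 20 0 44; 0 0 15 0 44; 0 0 7 0 34; 0 0 0 0 24; 0 0 0 0 16; 0 0 0 0 16; 0 0 0 0 16; 0 0 0 0 16")

```text
clock: 8.65
position: [366.5, 246.0, 179.0]
orientation: [0.685, 0.728, -0.001, 0.001]
wrist_force: [2.0, -7.6, -2.5]
gripper_width: 18.6
```

Run:
```python
from st import *
s=st()
```

```text
t 8.7 table [-194.9   -0.7] z 179.0 F [ 2.  -7.6 -2.5] w 18.6
```

Request:
jog_arm(steps="0 2 0.5 0 16; 0 5 0 0 16; 0 5 0 0 16; 0 5 0 0 16; 0 5 0 0 16; 0 5 0 0 16; 0 2 0 0 16; 0 0 0 0 16")

```text
clock: 9.45
position: [395.9, 247.7, 179.0]
orientation: [0.685, 0.728, -0.001, 0.001]
wrist_force: [1.6, -8.5, 1.4]
gripper_width: 18.2
```

Run:
```python
from st import *
s=st();cam("wrist","w6")
```

```text
t 9.4 table [-165.4   -0.7] z 179.0 F [ 1.6 -8.5  1.4] w 18.2
```

View pics/w6.png

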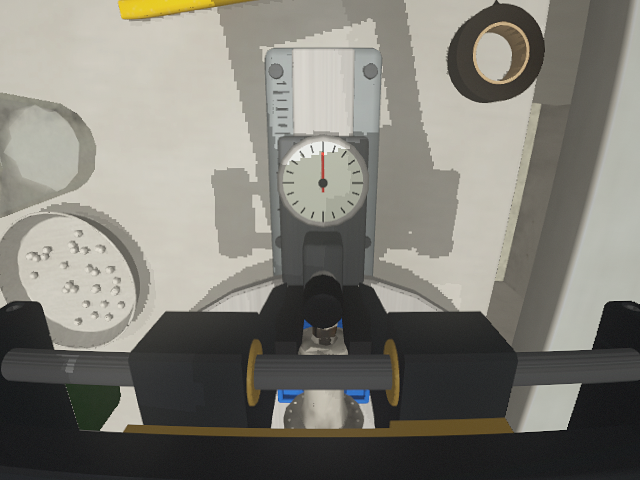

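Request:
jog_arm(steps="0 1 0 0 16; 0 1 0 0 16; 0 1 0 0 16; 0 1 0 0 16; 0 1 0 0 16; 0 1 0 0 16; 0 0 0 0 16; 0 0 0 0 16")

```text
clock: 10.3
position: [400.9, 248.1, 178.8]
orientation: [0.685, 0.728, -0.001, 0.001]
wrist_force: [-3.1, -8.1, 2.4]
gripper_width: 18.1
```

```bash
cat > dial.py <<'E'
from st import *
import sys
s=st();p,d,c=cam("wrist",sys.argv[1])
cv2.imwrite(f"pics/{sys.argv[1]}c.png",cv2.resize(p[100:340,200:460,::-1],None,fx=2.4,fy=2.4,interpolation=2))
E
python3 dial.py w7
```

```text
t 10.3 table [-160.4   -0.7] z 178.8 F [-3.1 -8.1  2.4] w 18.1
```

View pics/w7c.png

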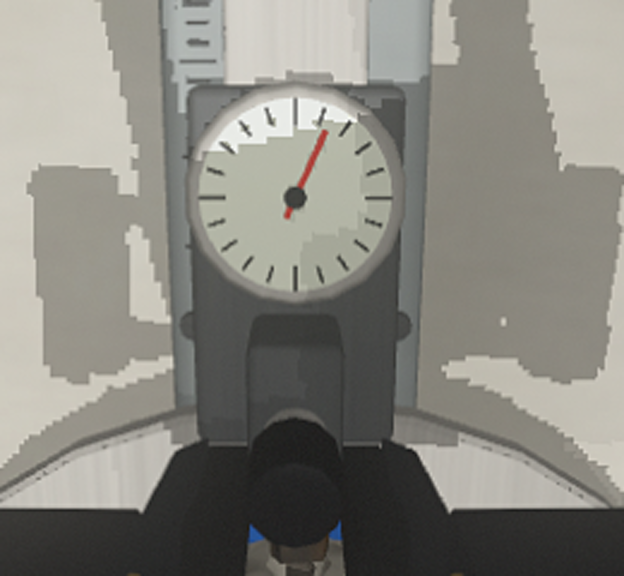

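Request:
jog_arm(steps="0 1 0 0 16; 0 1 0 0 16; 0 1 0 0 16; 0 0.5 0 0 16; 0 0 0 0 16; 0 0 0 0 16; 0 0 0 0 16; 0 0 0 0 16")

```text
clock: 11.15
position: [404.0, 248.2, 178.7]
orientation: [0.685, 0.728, -0.002, 0.0]
wrist_force: [-4.3, -8.2, 3.7]
gripper_width: 17.8
```

```bash
python3 dial.py w8
```

```text
t 11.2 table [-157.3   -0.7] z 178.7 F [-4.3 -8.2  3.7] w 17.8
```

View pics/w8c.png

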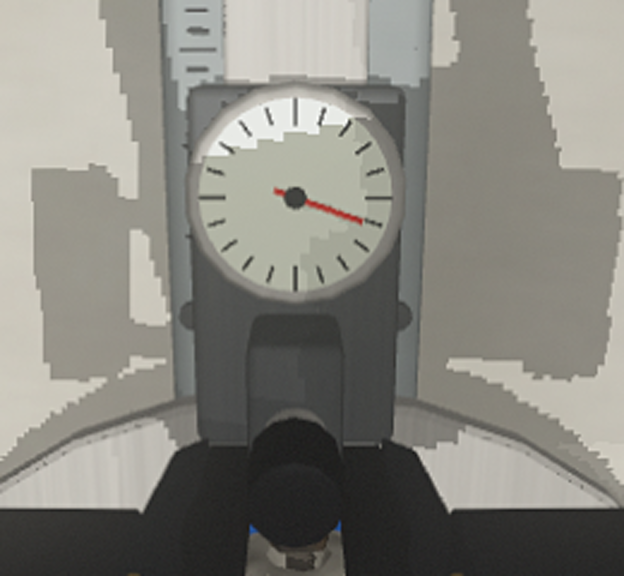

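Request:
jog_arm(steps="0 1 0 0 16; 0 0 0 0 16; 0 0 0 0 16; 0 0 0 0 16; 0 0 0 0 16; 0 -2 0 0 16; 0 -6 0 0 16; 0 -6 0 0 16")

```text
clock: 12.0
position: [392.2, 247.5, 178.8]
orientation: [0.685, 0.728, -0.0, 0.001]
wrist_force: [1.6, -7.5, -1.8]
gripper_width: 18.2
```

Request:
jog_arm(steps="0 -6 0 0 16; 0 -6 0 0 16; 0 -6 0 0 16; 0 -4 0 0 16; 0 -3 0 0 16; 0 -0.5 0 0 16; 0 0 0 0 16; 0 0 0 0 16")

```text
clock: 12.8
position: [366.5, 246.0, 178.8]
orientation: [0.685, 0.728, -0.001, 0.001]
wrist_force: [0.8, -8.3, 0.4]
gripper_width: 18.1
```

```bash
python3 dial.py w9
```

```text
t 12.8 table [-194.9   -0.7] z 178.8 F [ 0.8 -8.3  0.4] w 18.1
```

View pics/w9c.png

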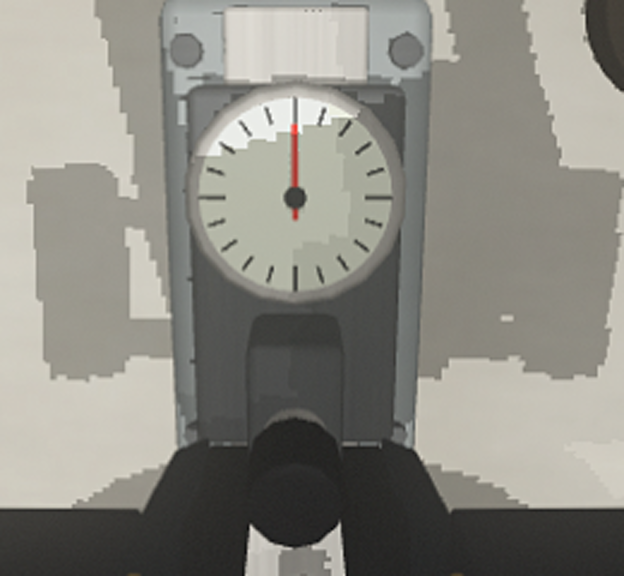

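Request:
jog_arm(steps="0 0 0 0 30; 0 0 0 0 44; 0 0 0 0 48; 0 0 -25 0 50; 0 0 -25 0 50; 0 37 0 0 50; 0 37 0 0 50; 0.5 37 0 0 50")

```text
clock: 13.65
position: [478.3, 254.9, 229.1]
orientation: [0.685, 0.729, 0.001, 0.0]
wrist_force: [-0.2, 0.1, 0.6]
gripper_width: 50.0
```

```bash
cat > hub.py <<'E'
from st import *
import sys
s=st();p,d,c=cam("wrist",sys.argv[1])
X,u,v=cloud(c,d)
T=np.array([tf(x) for x in X[:, :2]]) if False else (X[:,:2]-C)@np.array([[ca,-sa],[sa,ca]])
m=(np.abs(T[:,1])<35)&(T[:,0]>-130)&(T[:,0]<-40)&(X[:,2]>58)&(X[:,2]<115)
t=T[m]; z=X[m,2]
print("jaw-side axle pts y", )
for x0 in range(-130,-45,6):
    k=(t[:,0]>=x0)&(t[:,0]<x0+6)
    if k.sum()>8: print(x0,k.sum(),"y",np.percentile(t[k,1],[3,97]).round(1),"zmax",np.percentile(z[k],98).round(1))
E
python3 hub.py w10
```

```text
t 13.7 table [-82.7   1.5] z 229.1 F [-0.2  0.1  0.6] w 50.0
jaw-side axle pts y
-130 193 y [-6.   8.2] zmax 82.5
-124 280 y [-10.6  12. ] zmax 88.3
-118 487 y [-14.1  15.6] zmax 91.4
-112 903 y [-23.1  25.5] zmax 102.3
-106 287 y [-12.9  15.1] zmax 91.5
-100 323 y [-12.2  14.5] zmax 90.4
-94 308 y [-11.   13.3] zmax 88.9
-88 311 y [-11.2  12.7] zmax 89.0
-82 303 y [-11.3  12.7] zmax 89.0
-76 301 y [-11.4  12.8] zmax 89.2
-70 360 y [-12.9  14.4] zmax 90.4
-64 359 y [-13.7  15.3] zmax 91.5
-58 1148 y [-23.8  25.3] zmax 102.0
-52 37 y [-6.3  9.9] zmax 91.6
-46 17 y [-1.9  3.3] zmax 79.8
```

View pics/w10.png

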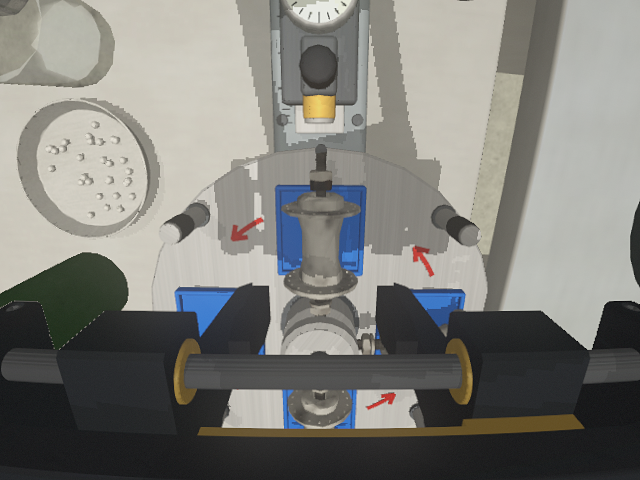

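Request:
jog_arm(steps="-0.5 0 35 0 50; 0 0 35 0 50; 0 0 25 0 50; 0 0 11 0 46; 0 0 0 0 36; 0 0 0 0 26; 0 0 0 0 14; 0 0 0 0 14")

```text
clock: 14.5
position: [477.9, 254.3, 123.9]
orientation: [0.685, 0.728, 0.001, 0.001]
wrist_force: [-0.7, -0.4, 3.7]
gripper_width: 20.0
```

Request:
jog_arm(steps="0 0 0 0 14; 0 0 0 0 14; 0 0 0 0 14; 0 0 -8 0 14; 0 0 -15 0 14; 0 0 -25 0 14; 0 0 -35 0 14; 0 0 -35 0 14")

```text
clock: 15.3
position: [476.3, 253.9, 241.9]
orientation: [0.685, 0.728, -0.0, -0.0]
wrist_force: [0.8, 0.9, -1.9]
gripper_width: 20.1
```

Run:
```python
from st import *
s=st();cam("wrist","w11");cam("scene","s11")
```

```text
t 15.3 table [-84.9   0.6] z 241.9 F [ 0.8  0.9 -1.9] w 20.1
```

View pics/w11.png

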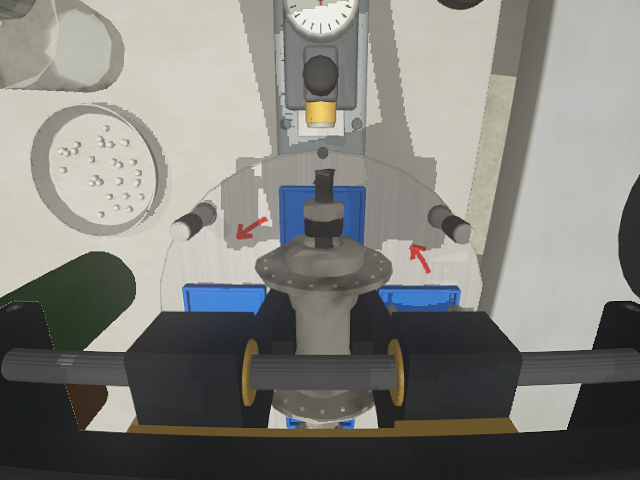

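View pics/s11.png

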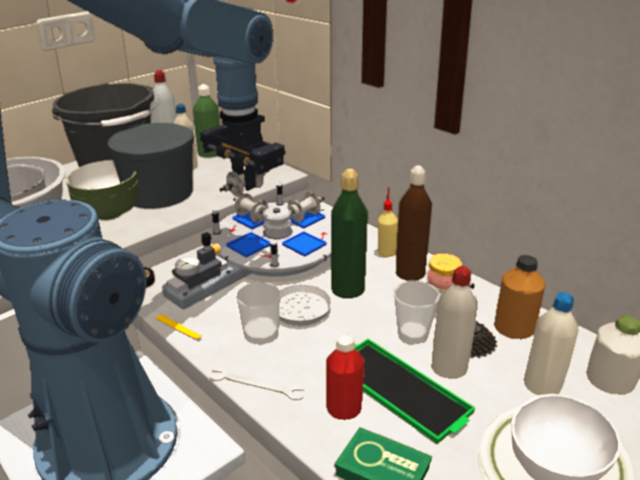

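Request:
jog_arm(steps="-33 -25 -5 0 14; -33 -25 -5 0 14; -33 -24 0 0 14; -42 -2 0 0 14; -42 -2 0 0 14; -42 -2 0 0 14; -42 -2 0 0 14; -42 -2 0 0 14")

```text
clock: 16.2
position: [411.0, -60.9, 249.8]
orientation: [0.685, 0.728, -0.0, -0.0]
wrist_force: [1.3, -0.0, -2.4]
gripper_width: 20.2
```

Request:
jog_arm(steps="-42 -2 0 0 14; -42 -2 0 0 14; -42 -2 0 0 14; -40 -2 0 0 14; -40 -2 0 0 14; 0 0 0 0 14; 0 0 0 0 14; 0 0 0 0 14")

```text
clock: 17.0
position: [414.0, -264.6, 249.5]
orientation: [0.685, 0.729, 0.0, -0.001]
wrist_force: [-0.1, 0.1, -2.2]
gripper_width: 20.0
```

```bash
cat > tray.py <<'E'
from st import *
import sys
s=st();print(s["position"].round(1));p,d,c=cam("wrist",sys.argv[1]);cam("scene",sys.argv[1]+"s")
X,u,v=cloud(c,d); col=p[v,u].astype(int)
g=(col[:,1]>col[:,0]+50)&(col[:,1]>col[:,2]+40)&(X[:,2]>0)&(X[:,2]<30)&(X[:,0]>340)&(X[:,0]<500)
print(g.sum(),np.percentile(X[g],[1,99],axis=0).round(1).tolist(),cv2.minAreaRect(X[g][:,:2].astype(np.float32)))
E
python3 tray.py w12
```

```text
t 17.0 table [-178.2 -513.2] z 249.5 F [-0.1  0.1 -2.2] w 20.0
[ 414.  -264.6  249.5]
3752 [[367.5, -361.7, 2.3], [463.6, -105.6, 14.9]] ((418.0075378417969, -233.12413024902344), (258.70806884765625, 100.24407958984375), 89.46475982666016)
```

View pics/w12.png

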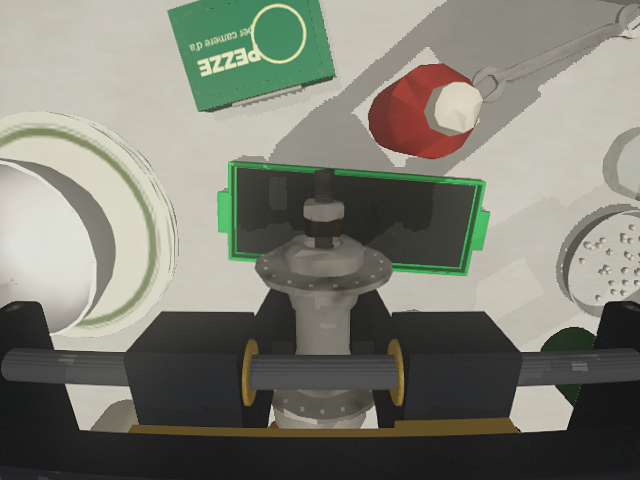

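View pics/w12s.png

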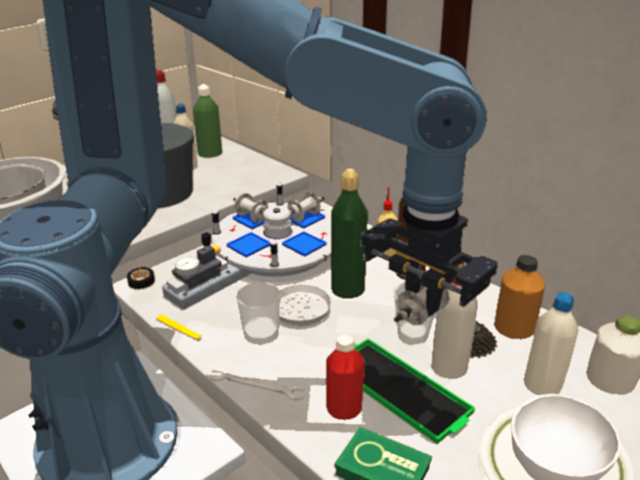

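Request:
jog_arm(steps="-40 0 0 0 14; 0 0 30 0 14; 0 0 40 0 14; 0 0 40 0 14; 0 0 30 0 14; 0 0 15 0 14; 0 0 8 0 14; 0 0 3 0 14")

```text
clock: 17.9
position: [417.0, -304.9, 83.8]
orientation: [0.685, 0.729, 0.0, -0.0]
wrist_force: [0.4, 0.2, -2.3]
gripper_width: 19.7
```

```bash
python3 tray.py w13
```

```text
t 17.9 table [-177.6 -553.6] z 83.8 F [ 0.4  0.2 -2.3] w 19.7
[ 417.  -304.9   83.8]
6982 [[366.9, -362.3, 2.3], [428.5, -153.7, 14.6]] ((401.4927978515625, -254.84909057617188), (214.72329711914062, 97.42005157470703), 81.37004089355469)
```

View pics/w13s.png

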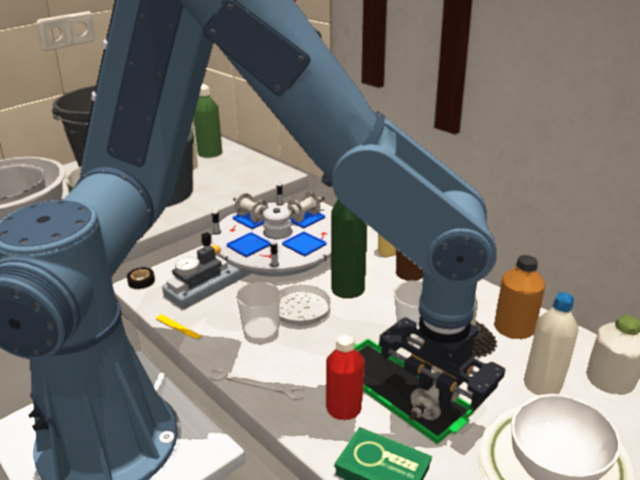

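Request:
jog_arm(steps="0 0 1.5 0 14; 0 0 1 0 14; 0 0 1 0 14; 0 0 0 0 14; 0 0 0 0 24; 0 0 0 0 34; 0 0 0 0 44; 0 0 0 0 44")

```text
clock: 18.8
position: [417.0, -305.9, 80.9]
orientation: [0.685, 0.728, -0.0, 0.0]
wrist_force: [0.5, -0.8, 1.2]
gripper_width: 43.6
```

Request:
jog_arm(steps="0 0 -10 0 44; 0 0 -30 0 44; 0 0 -50 0 44; 0 0 -50 0 44; 0 0 -30 0 40; 0 0 0 0 34; 0 0 0 0 34; 0 0 0 0 34")

```text
clock: 19.6
position: [416.3, -305.0, 249.4]
orientation: [0.685, 0.728, 0.0, -0.001]
wrist_force: [0.7, 0.1, -0.6]
gripper_width: 34.0
```

```bash
python3 tray.py w14
```

```text
t 19.6 table [-178.4 -553.7] z 249.4 F [ 0.7  0.1 -0.6] w 34.0
[ 416.3 -305.   249.4]
4159 [[367.6, -361.5, 2.2], [463.7, -105.6, 14.9]] ((418.0191955566406, -233.26805114746094), (258.9027404785156, 100.23607635498047), 89.4466323852539)
```

View pics/w14.png

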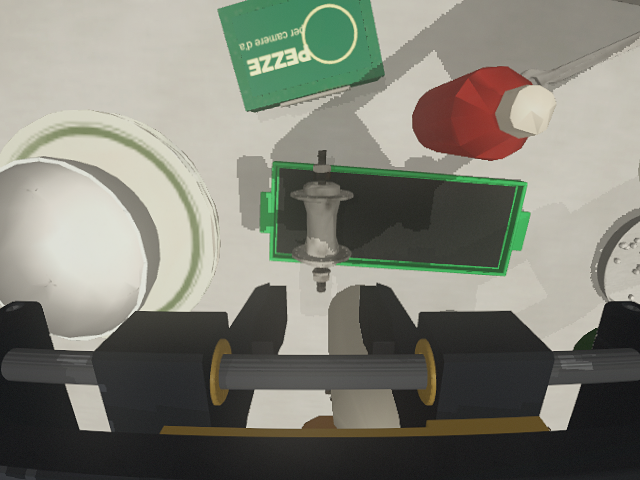

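View pics/w14s.png

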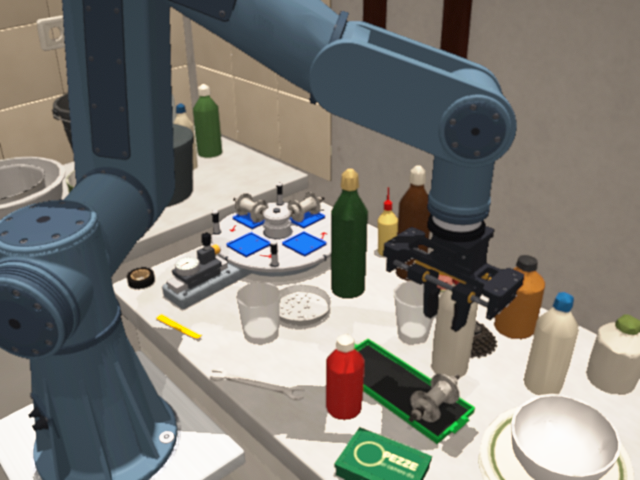

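Request:
jog_arm(steps="46 2.5 0 0 34; 46 2.5 0 0 34; 46 2.5 0 0 34; 46 2.5 0 0 34; 46 2.5 0 0 34; 46 2.5 0 0 34; 46 2.5 0 0 34; 46 2.5 0 0 34")

```text
clock: 20.5
position: [413.5, 64.7, 249.7]
orientation: [0.685, 0.728, -0.001, -0.001]
wrist_force: [0.2, -0.1, 0.5]
gripper_width: 34.3
```

Request:
jog_arm(steps="46 2.5 0 0 34; 46 2.5 0 0 34; 46 2.5 0 0 34; 46 2.5 0 0 34; 45 25 0 0 34; 45 25 0 0 34; 9 1 10 0 34; 0 0 0 0 34")

```text
clock: 21.3
position: [455.2, 346.9, 237.3]
orientation: [0.684, 0.729, -0.003, -0.001]
wrist_force: [0.1, -0.6, -0.7]
gripper_width: 34.2
```

```bash
cat > peg.py <<'E'
from st import *
import sys
s=st();p,d,c=cam("wrist",sys.argv[1])
X,u,v=cloud(c,d); T=(X[:,:2]-C)@np.array([[ca,-sa],[sa,ca]])
m=(np.hypot(T[:,0]+97.6,T[:,1]-97.6)<30)&(X[:,2]>96)&(X[:,2]<104); print("peg",m.sum(),T[m].mean(0).round(1))
E
python3 peg.py w15
```

```text
t 21.3 table [-100.3   94.7] z 237.3 F [ 0.1 -0.6 -0.7] w 34.2
peg 363 [-96.7  98.3]
```

View pics/w15.png

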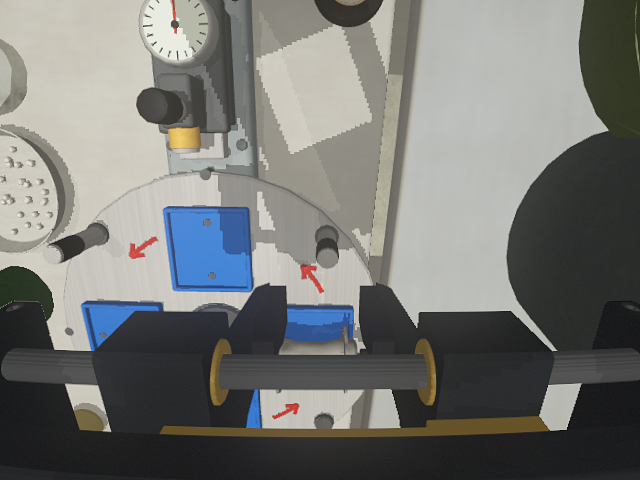

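Request:
jog_arm(steps="3 3 0 0 34; 0 0 35 0 34; 0 0 35 0 34; 0 0 25 0 34; 0 0 2 0 29; 0 0 0 0 25; 0 0 0 0 25; -4 -4 0 0 25")

```text
clock: 22.15
position: [457.2, 345.7, 145.9]
orientation: [0.685, 0.728, 0.002, 0.001]
wrist_force: [0.1, -0.5, 0.4]
gripper_width: 25.0
```

Request:
jog_arm(steps="-5 -4 0 0 25; -9.5 -7.5 0 0 25; -10 -6.5 0 0 25; -11 -5.5 0 0 25; -11 -4.5 0 0 25; -11.5 -3.5 0 0 25; -11.5 -2.5 0 0 25; -12 -1.5 0 0 25")

```text
clock: 22.95
position: [423.6, 261.8, 143.9]
orientation: [0.685, 0.729, -0.0, -0.001]
wrist_force: [-2.6, 2.6, 0.3]
gripper_width: 24.9
```

Request:
jog_arm(steps="-12 -0.5 0 0 25; -12 0.5 0 0 25; -12 1.5 0 0 25; -11.5 2.5 0 0 25; -11.5 3.5 0 0 25; -11 4.5 0 0 25; -10.5 5.5 0 0 25; -10 6.5 0 0 25")

```text
clock: 23.75
position: [455.4, 172.0, 143.8]
orientation: [0.685, 0.728, 0.0, -0.0]
wrist_force: [1.3, -0.4, 0.8]
gripper_width: 25.1
```

Request:
jog_arm(steps="-9.5 7.5 0 0 25; -9 8 0 0 25; 0 0 0 0 25; 0 0 -45 0 30; 0 0 -45 0 40; 32 -33 0 0 44; 32 -33 0 0 44; 32 -33 0 0 44")

```text
clock: 24.55
position: [365.3, 246.1, 234.0]
orientation: [0.686, 0.728, 0.0, -0.0]
wrist_force: [0.7, 0.6, 0.5]
gripper_width: 44.0
```

```bash
cat > knob.py <<'E'
from st import *
import sys
s=st(); p,d,c=cam("wrist",sys.argv[1])
X,u,v=cloud(c,d)
m=(np.hypot(X[:,0]-366.4,X[:,1]-246.7)<20)&(X[:,2]>112)&(X[:,2]<125)
print("knob",m.sum(), tf(X[m].mean(0)).round(1),X[m,2].max())
E
python3 knob.py w16
```

```text
t 24.6 table [-196.    -0.5] z 234.0 F [0.7 0.6 0.5] w 44.0
knob 803 [-1.951e+02 -1.000e-01] 121.27335256894996
```

View pics/w16.png

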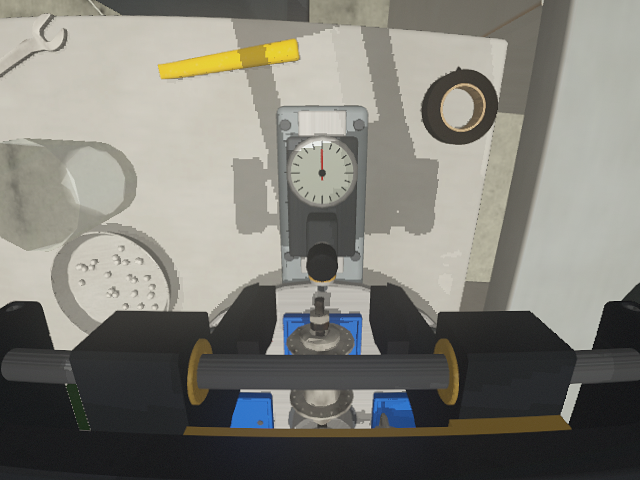

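Request:
jog_arm(steps="0 1 25 0 44; 0 0 20 0 44; 0 0 11 0 34; 0 0 0 0 24; 0 0 0 0 16; 0 0 0 0 16; 0 0 0 0 16; 0 0 0 0 16")

```text
clock: 25.4
position: [368.1, 245.6, 178.3]
orientation: [0.685, 0.728, 0.001, 0.0]
wrist_force: [-0.1, 4.0, -2.6]
gripper_width: 18.1
```

Request:
jog_arm(steps="0 2 0 0 16; 0 5 0 0 16; 0 5 0 0 16; 0 5 0 0 16; 0 5 0 0 16; 0 3 0 0 16; 0 2 0 0 16; 0 1 0 0 16")

```text
clock: 26.2
position: [396.1, 247.3, 178.2]
orientation: [0.685, 0.728, 0.0, -0.0]
wrist_force: [-2.2, 3.8, 0.4]
gripper_width: 18.0
```

```bash
python3 dial.py w17
```

```text
t 26.2 table [-165.3   -1.1] z 178.2 F [-2.2  3.8  0.4] w 18.0
```

View pics/w17c.png

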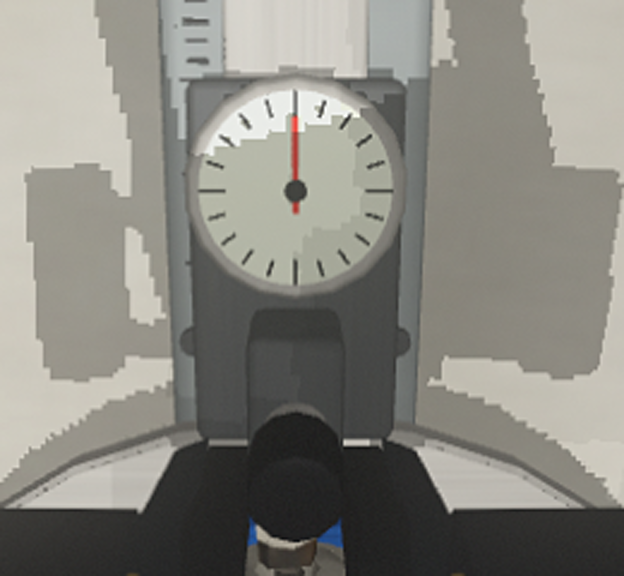

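Request:
jog_arm(steps="0 1 0 0 16; 0 1 0 0 16; 0 1 0 0 16; 0 1 0 0 16; 0 1 0 0 16; 0 1 0 0 16; 0 1 0 0 16; 0 1 0 0 16")

```text
clock: 27.05
position: [403.4, 247.8, 178.2]
orientation: [0.685, 0.728, -0.0, -0.001]
wrist_force: [-3.8, 4.4, 3.7]
gripper_width: 18.1
```

```bash
python3 dial.py w18
```

```text
t 27.1 table [-158.    -1.1] z 178.2 F [-3.8  4.4  3.7] w 18.1
```

View pics/w18c.png

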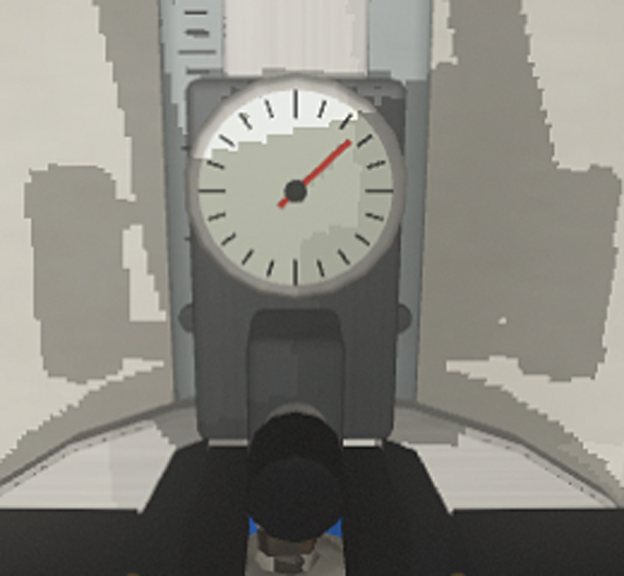

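Request:
jog_arm(steps="0 1 0 0 16; 0 1 0 0 16; 0 1 0 0 16; 0 0.5 0 0 16; 0 0 0 0 16; 0 0 0 0 16; 0 0 0 0 16; 0 0 0 0 16")

```text
clock: 27.9
position: [406.6, 248.0, 178.1]
orientation: [0.685, 0.728, -0.0, -0.001]
wrist_force: [-4.7, 3.8, 4.3]
gripper_width: 18.4
```

```bash
python3 dial.py w19
```

```text
t 27.9 table [-154.8   -1.1] z 178.1 F [-4.7  3.8  4.3] w 18.4
```

View pics/w19c.png

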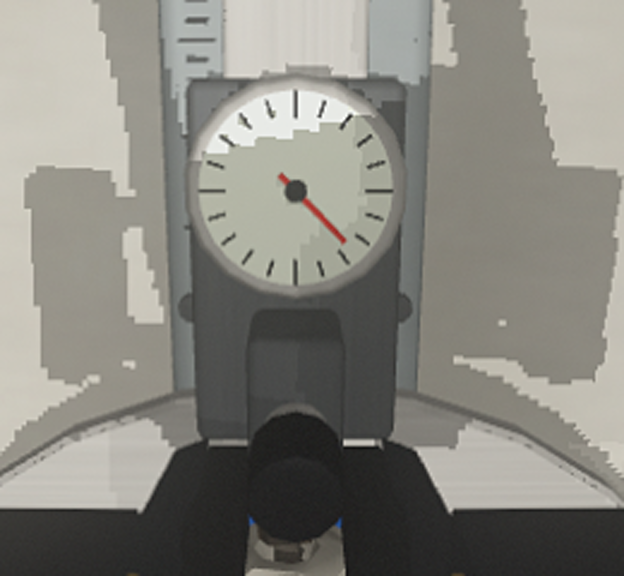

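Request:
jog_arm(steps="0 -2 0 0 16; 0 -6 0 0 16; 0 -6 0 0 16; 0 -6 0 0 16; 0 -6 0 0 16; 0 -6 0 0 16; 0 -4 0 0 16; 0 -3 0 0 16")

```text
clock: 28.75
position: [368.7, 245.6, 178.2]
orientation: [0.685, 0.728, 0.001, 0.0]
wrist_force: [0.9, 5.5, -1.1]
gripper_width: 18.6
```

Request:
jog_arm(steps="0 0 0 0 30; 0 0 0 0 44; 0 0 0 0 48; 0 0 -25 0 50; 0 0 -25 0 50; 0.5 37 0 0 50; 0.5 37 0 0 50; 0.5 37 0 0 50")

```text
clock: 29.55
position: [480.5, 253.4, 228.2]
orientation: [0.685, 0.728, 0.0, 0.0]
wrist_force: [0.5, 0.0, -0.6]
gripper_width: 49.6
```

```bash
python3 hub.py w20
```

```text
t 29.6 table [-80.7  -0.2] z 228.2 F [ 0.5  0.  -0.6] w 49.6
jaw-side axle pts y
-130 195 y [-9.  5.] zmax 82.9
-124 268 y [-13.6   9.6] zmax 88.1
-118 495 y [-16.8  12.3] zmax 91.4
-112 887 y [-26.   22.6] zmax 102.3
-106 301 y [-16.   12.5] zmax 91.2
-100 331 y [-14.8  12. ] zmax 90.4
-94 309 y [-13.4  10.8] zmax 88.8
-88 317 y [-13.6  10.1] zmax 88.8
-82 301 y [-13.7  10.1] zmax 89.0
-76 295 y [-13.8  10.4] zmax 88.9
-70 372 y [-14.6  12. ] zmax 90.6
-64 370 y [-16.2  13.3] zmax 91.5
-58 1136 y [-25.9  23.3] zmax 102.0
-52 43 y [-8.6  8. ] zmax 91.4
-46 17 y [-4.5  1.8] zmax 79.9
```

View pics/w20.png

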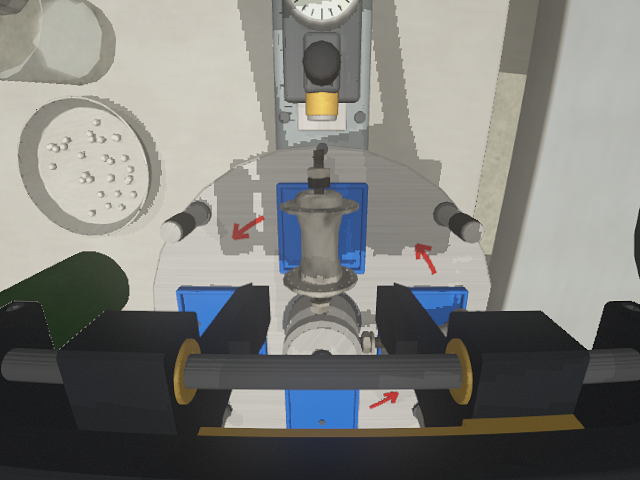

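Request:
jog_arm(steps="-1.5 -2 35 0 50; 0 0 35 0 50; 0 0 25 0 50; 0 0 10 0 46; 0 0 0 0 36; 0 0 0 0 26; 0 0 0 0 14; 0 0 0 0 14")

```text
clock: 30.4
position: [478.0, 252.2, 124.3]
orientation: [0.685, 0.728, 0.001, 0.001]
wrist_force: [-0.3, -0.6, 3.4]
gripper_width: 19.9
```

Request:
jog_arm(steps="0 0 0 0 14; 0 0 0 0 14; 0 0 0 0 14; 0 0 -8 0 14; 0 0 -15 0 14; 0 0 -25 0 14; 0 0 -35 0 14; 0 0 -35 0 14")

```text
clock: 31.2
position: [476.5, 251.8, 242.5]
orientation: [0.685, 0.728, -0.0, -0.0]
wrist_force: [0.8, 0.7, -2.7]
gripper_width: 20.0
```

Run:
```python
from st import *
s=st();cam("wrist","w21")
```

```text
t 31.2 table [-84.7  -1.5] z 242.5 F [ 0.8  0.7 -2.7] w 20.0
```

View pics/w21.png

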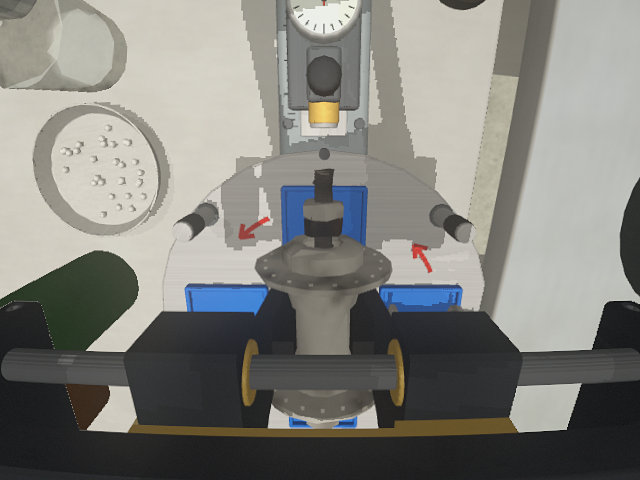

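Request:
jog_arm(steps="-33 -25 -5 0 14; -33 -25 -5 0 14; -33 -24 0 0 14; -42 -2 0 0 14; -42 -2 0 0 14; -42 -2 0 0 14; -42 -2 0 0 14; -42 -2 0 0 14")

```text
clock: 32.05
position: [411.7, -63.2, 251.7]
orientation: [0.685, 0.728, 0.0, 0.001]
wrist_force: [0.9, -0.1, -1.7]
gripper_width: 19.9
```

Request:
jog_arm(steps="-42 -2 0 0 14; -42 -2 0 0 14; -42 -1 0 0 14; -40 -1 0 0 14; -8 0 0 0 14; 0 0 30 0 14; 0 0 30 0 14; 0 0 0 0 14")

```text
clock: 32.85
position: [414.6, -233.4, 187.6]
orientation: [0.685, 0.728, 0.0, -0.004]
wrist_force: [-0.9, 0.3, -1.9]
gripper_width: 19.5
```

```bash
python3 tray.py w22
```

```text
t 32.9 table [-175.7 -482.1] z 187.6 F [-0.9  0.3 -1.9] w 19.5
[ 414.6 -233.4  187.6]
5330 [[367.4, -361.7, 2.3], [463.6, -105.4, 14.8]] ((415.8055114746094, -233.32093811035156), (259.86309814453125, 96.24440002441406), 89.3736343383789)
```

View pics/w22.png

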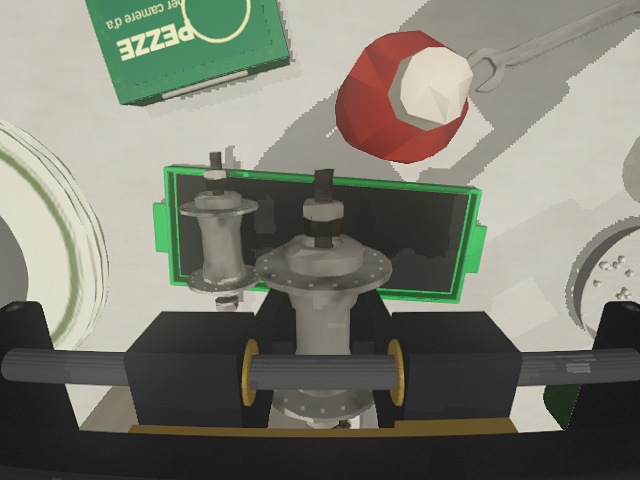

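Request:
jog_arm(steps="0 0 35 0 14; 0 0 35 0 14; 0 0 22 0 14; 0 0 8 0 14; 0 0 4 0 14; 0 0 2 0 14; 0 0 1 0 14; 0 0 0 0 14")

```text
clock: 33.75
position: [417.2, -236.2, 84.7]
orientation: [0.685, 0.728, -0.0, 0.001]
wrist_force: [-0.4, 0.1, -2.4]
gripper_width: 20.0
```

Request:
jog_arm(steps="0 0 0 0 14; 0 0 0 0 24; 0 0 0 0 34; 0 0 0 0 44; 0 0 0 0 44; 0 0 -15 0 44; 0 0 -30 0 44; 0 0 -40 0 44")

```text
clock: 34.55
position: [415.6, -234.7, 168.1]
orientation: [0.685, 0.728, 0.0, -0.002]
wrist_force: [0.5, -1.3, -0.4]
gripper_width: 43.8
```

Request:
jog_arm(steps="0 0 -45 0 44; 0 0 -40 0 34; 0 0 0 0 34; 0 0 0 0 34; 0 0 0 0 34; 0 0 0 0 34; 0 0 0 0 34; 0 0 0 0 34")

```text
clock: 35.35
position: [416.4, -235.4, 252.8]
orientation: [0.685, 0.728, -0.0, -0.001]
wrist_force: [0.7, 0.5, -0.3]
gripper_width: 33.8
```

```bash
python3 tray.py w23
```

```text
t 35.4 table [-174.1 -484.2] z 252.8 F [ 0.7  0.5 -0.3] w 33.8
[ 416.4 -235.4  252.8]
3778 [[367.4, -361.5, 2.2], [463.4, -105.3, 14.8]] ((417.961181640625, -235.39346313476562), (263.7178039550781, 100.34425354003906), 89.31440734863281)
```

View pics/w23.png

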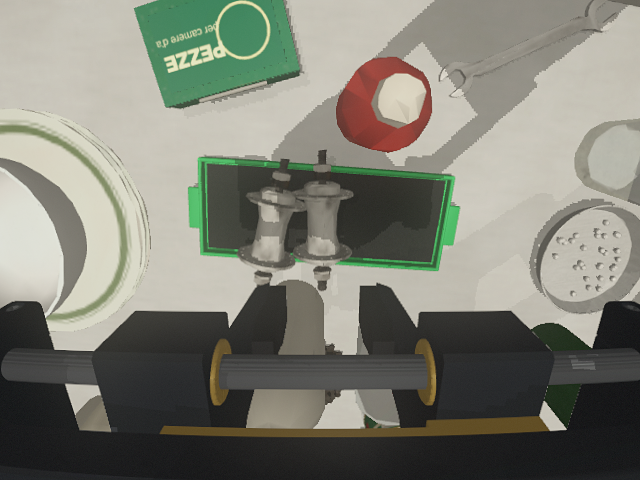

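View pics/w23s.png

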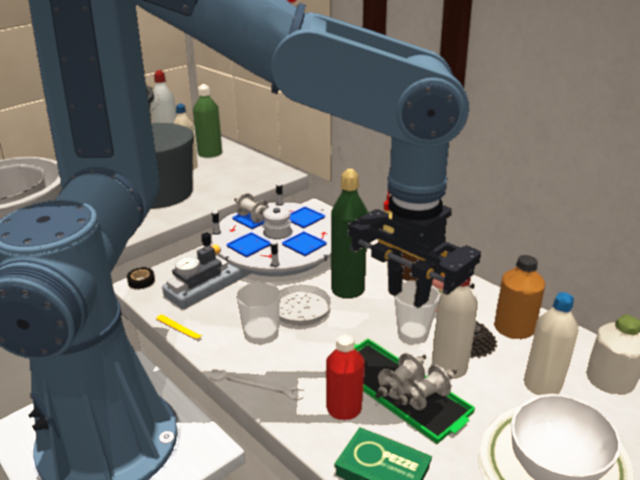

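```bash
cat > trayh.py <<'E'
from st import *
import sys
p,d,c=cam("wrist",sys.argv[1])
X,u,v=cloud(c,d)
m=(X[:,0]>330)&(X[:,0]<500)&(X[:,1]>-362)&(X[:,1]<-108)&(X[:,2]>20)&(X[:,2]<90)
Y=X[m]
for x0 in range(335,500,10):
    k=(Y[:,0]>=x0)&(Y[:,0]<x0+10)
    if k.sum()<10: continue
    h=[]
    for y0 in range(-360,-110,10):
        kk=k&(Y[:,1]>=y0)&(Y[:,1]<y0+10); h.append(f"{Y[kk,2].max():3.0f}" if kk.sum()>2 else "  .")
    print(x0," ".join(h))
E
python3 trayh.py w24; python3 -c "
import cv2;p=cv2.imread('pics/w23.png');cv2.imwrite('pics/w23c.png',cv2.resize(p[130:300,170:470],None,fx=2.6,fy=2.6,interpolation=2))"
```

```text
335   .   .   .   .   .   .   .   .   .   .   .   .   .  89  90   .   .   .   .   .   .   .   .   .   .
345   .   .   .   .   .   .   .   .   .   .   .  36  35   .  89  81   .   .   .   .   .   .   .   .   .
355   .   .   .   .   .   .   .   .  35  36   .  36  38   .   .   .   .   .   .   .   .   .   .   .   .
365   .   .   .   .   .   .   .   .  38  36   .  39  39   .   .   .   .   .   .   .   .   .   .   .   .
375   .   .   .   .   .   .   .  35  39  38  35  47  47  45   .   .   .   .   .   .   .   .   .   .   .
385   .   .   .   .   .  44  43  46  48  46  55  59  59  58  52  36   .   .   .   .   .   .   .   .   .
395   .   .   .   .   .  38  54  58  60  59  54  47  48  46   .   .   .   .   .   .   .   .   .   .   .
405   .   .   .   .   .   .  38  47  47  46   .  45  45  43   .   .   .   .   .   .   .   .   .   .   .
415   .   .   .   .   .   .  41  45  46  41   .  44  46  43   .   .   .   .   .   .   .   .   .   .   .
425   .   .   .   .   .   .  41  46  45  40   .  45  47  45   .   .   .   .   .   .   .   .   .   .   .
435   .   .   .   .   .   .  45  47  45  37  51  58  59  59  56  45   .   .   .   .   .   .   .   .   .
445   .   .   .   .  41  54  58  59  58  52  52  57  59  58   .   .   .   .   .   .   .   .   .   .   .
455   .   .   .   .   .   .  46  48  56  53  42   .  41  39   .   .   .   .   .   .   .   .   .   .   .
465   .   .   .   .   .   .  39  40  31   .   .   .  40  39   .   .   .   .   .   .   .   .   .   .   .
475   .   .   .   .   .   .  40  40   .   .   .   .  36  35   .   .   .   .   .   .   .   .   .   .   .
485   .   .   .   .   .   .   .   .   .  77  90  90  90   .   .   .   .   .   .   .   .   .   .   .   .
495   .   .   .   .   .   .   .   .   .   .   .   .  90   .   .   .   .   .   .   .   .   .   .   .   .
```

View pics/w23c.png

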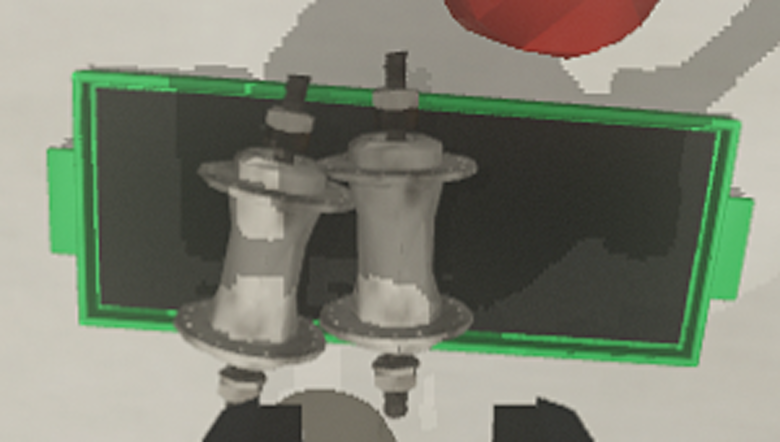

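Request:
jog_arm(steps="46 2.5 0 0 34; 46 2.5 0 0 34; 46 2.5 0 0 34; 46 2.5 0 0 34; 46 2.5 0 0 34; 46 2.5 0 0 34; 46 2.5 0 0 34; 46 2.5 0 0 34")

```text
clock: 36.3
position: [413.9, 134.7, 254.1]
orientation: [0.685, 0.728, 0.0, 0.0]
wrist_force: [0.4, 0.6, 0.4]
gripper_width: 33.8
```

Request:
jog_arm(steps="46 2.5 0 0 34; 46 2.5 0 0 34; 40 17 0 0 34; 41 17 0 0 34; 41 17 0 0 34; 0 0 10 0 34; 0 0 0 0 34; 0 0 0 0 34")

```text
clock: 37.1
position: [456.4, 348.9, 243.0]
orientation: [0.685, 0.728, -0.001, -0.0]
wrist_force: [-0.2, -0.1, -0.2]
gripper_width: 33.6
```

```bash
python3 peg.py w25
```

```text
t 37.1 table [-99.   96.7] z 243.0 F [-0.2 -0.1 -0.2] w 33.6
peg 344 [-97.2  97.9]
```

View pics/w25.png

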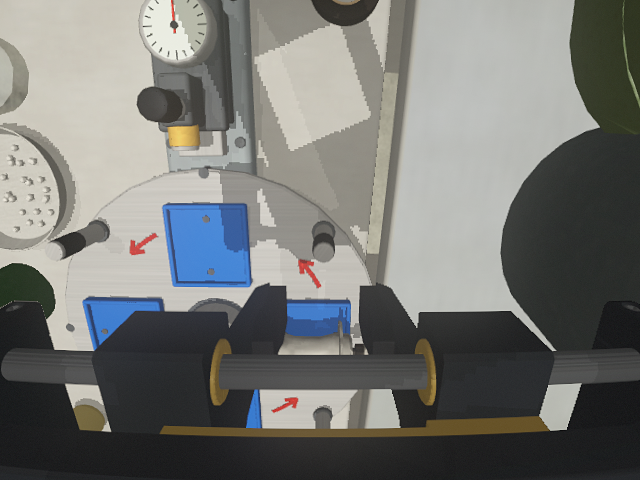

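Request:
jog_arm(steps="1 1.5 0 0 34; 0 0 35 0 34; 0 0 35 0 34; 0 0 27 0 34; 0 0 5 0 29; 0 0 0 0 25; 0 0 0 0 25; -4 -4 0 0 25")

```text
clock: 37.95
position: [456.1, 347.3, 143.9]
orientation: [0.685, 0.728, 0.002, 0.001]
wrist_force: [0.3, 0.0, -0.6]
gripper_width: 25.0
```

Request:
jog_arm(steps="-5 -4 0 0 25; -9.5 -7.5 0 0 25; -10 -6.5 0 0 25; -11 -5.5 0 0 25; -11 -4.5 0 0 25; -11.5 -3.5 0 0 25; -11.5 -2.5 0 0 25; -12 -1.5 0 0 25")

```text
clock: 38.75
position: [422.7, 263.4, 142.1]
orientation: [0.685, 0.729, 0.0, -0.001]
wrist_force: [-1.8, 3.6, 1.0]
gripper_width: 25.0
```

Request:
jog_arm(steps="-12 -0.5 0 0 25; -12 0.5 0 0 25; -12 1.5 0 0 25; -11.5 2.5 0 0 25; -11.5 3.5 0 0 25; -11 4.5 0 0 25; -10.5 5.5 0 0 25; -10 6.5 0 0 25")

```text
clock: 39.55
position: [454.4, 173.4, 141.8]
orientation: [0.685, 0.728, 0.0, -0.0]
wrist_force: [0.2, -0.7, 0.1]
gripper_width: 25.2
```

Request:
jog_arm(steps="-9.5 7.5 0 0 25; -9 8 0 0 25; 0 0 0 0 25; 0 0 -45 0 30; 0 0 -45 0 40; 32 -33 0 0 44; 32 -33 0 0 44; 32 -33 0 0 44")

```text
clock: 40.35
position: [364.2, 247.5, 232.0]
orientation: [0.686, 0.728, 0.0, -0.0]
wrist_force: [-0.1, 1.1, 0.6]
gripper_width: 44.0
```

```bash
python3 knob.py w26
```

```text
t 40.4 table [-197.1    1. ] z 232.0 F [-0.1  1.1  0.6] w 44.0
knob 817 [-1.949e+02 -1.000e-01] 121.51001486860709
```

View pics/w26.png

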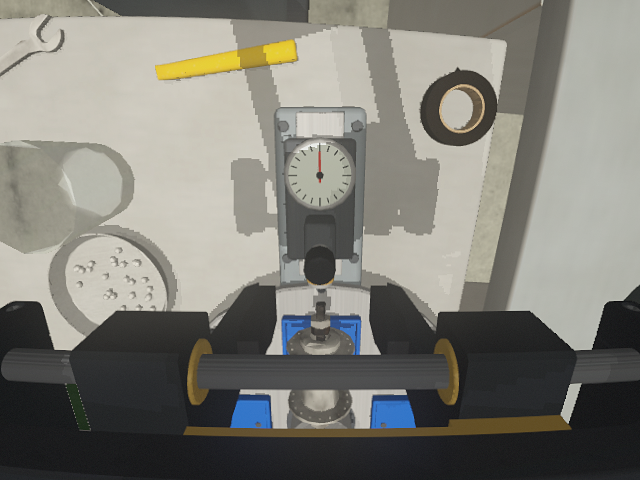

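Hub c is in front of the jaw at (320,330). Same nip procedure.

Request:
jog_arm(steps="-1.5 2 25 0 44; 0 0 20 0 44; 0 0 9 0 34; 0 0 0 0 24; 0 0 0 0 16; 0 0 0 0 16; 0 0 0 0 16; 0 0 0 0 16")

```text
clock: 41.2
position: [368.1, 245.6, 178.3]
orientation: [0.685, 0.728, 0.001, 0.0]
wrist_force: [0.2, 4.3, -1.0]
gripper_width: 18.4
```

Request:
jog_arm(steps="0 2 0 0 16; 0 5 0 0 16; 0 5 0 0 16; 0 5 0 0 16; 0 5 0 0 16; 0 3 0 0 16; 0 2 0 0 16; 0 1 0 0 16")

```text
clock: 42.0
position: [396.5, 247.3, 178.3]
orientation: [0.685, 0.728, 0.001, 0.0]
wrist_force: [-1.6, 4.9, 3.1]
gripper_width: 18.0
```

Request:
jog_arm(steps="0 1 0 0 16; 0 1 0 0 16; 0 1 0 0 16; 0 1 0 0 16; 0 1 0 0 16; 0 1 0 0 16; 0 1 0 0 16; 0 1 0 0 16")

```text
clock: 42.8
position: [403.7, 247.8, 178.2]
orientation: [0.685, 0.728, -0.0, -0.0]
wrist_force: [-4.8, 3.6, 5.5]
gripper_width: 18.1
```

```bash
python3 dial.py w27
```

```text
t 42.8 table [-157.6   -1.1] z 178.2 F [-4.8  3.6  5.5] w 18.1
```

View pics/w27c.png

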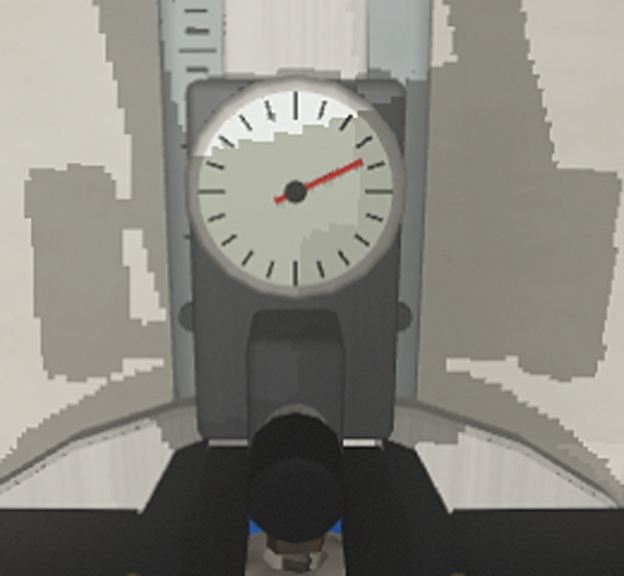

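Request:
jog_arm(steps="0 1 0 0 16; 0 1 0 0 16; 0 1 0 0 16; 0 0 0 0 16; 0 0 0 0 16; 0 0 0 0 16; 0 0 0 0 16; 0 0 0 0 16")

```text
clock: 43.65
position: [406.5, 247.9, 178.2]
orientation: [0.685, 0.728, -0.0, -0.001]
wrist_force: [-5.3, 3.8, 6.2]
gripper_width: 18.0
```

```bash
python3 dial.py w28
```

```text
t 43.6 table [-154.8   -1.1] z 178.2 F [-5.3  3.8  6.2] w 18.0
```

View pics/w28c.png

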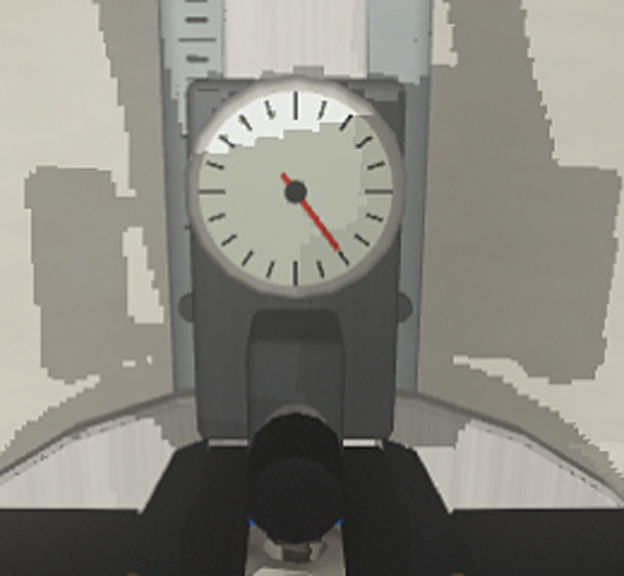

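Needle at about 2.5 rad; now draw back and go to the hub.

Request:
jog_arm(steps="0 -2 0 0 16; 0 -6 0 0 16; 0 -6 0 0 16; 0 -6 0 0 16; 0 -6 0 0 16; 0 -6 0 0 16; 0 -4 0 0 16; 0 -3.5 0 0 16")

```text
clock: 44.5
position: [368.2, 245.6, 178.3]
orientation: [0.685, 0.728, 0.001, 0.0]
wrist_force: [1.6, 5.4, 0.1]
gripper_width: 18.1
```

Request:
jog_arm(steps="0 0 0 0 30; 0 0 0 0 44; 0 0 0 0 48; 0 0 -25 0 50; 0 0 -25 0 50; 0 37 0 0 50; 0 37 0 0 50; 0.5 36 0 0 50")

```text
clock: 45.3
position: [478.6, 252.2, 228.1]
orientation: [0.685, 0.728, 0.0, 0.0]
wrist_force: [0.7, 0.2, 0.5]
gripper_width: 49.8
```

```bash
python3 hub.py w29
```

```text
t 45.3 table [-82.6  -1.2] z 228.1 F [0.7 0.2 0.5] w 49.8
jaw-side axle pts y
-130 194 y [-6.8  7.2] zmax 82.8
-124 272 y [-11.8  11.2] zmax 88.5
-118 502 y [-14.9  14.6] zmax 91.4
-112 903 y [-24.2  24.5] zmax 102.5
-106 289 y [-14.   13.5] zmax 91.4
-100 324 y [-13.   13.7] zmax 90.1
-94 318 y [-12.5  12.1] zmax 89.0
-88 305 y [-12.6  11.8] zmax 88.9
-82 295 y [-12.   11.8] zmax 89.0
-76 298 y [-12.8  11.2] zmax 89.2
-70 364 y [-13.6  13. ] zmax 90.3
-64 369 y [-15.2  14.5] zmax 91.4
-58 1151 y [-24.9  24.1] zmax 101.9
-52 39 y [-7.   8.4] zmax 91.4
-46 18 y [-4.5  4.3] zmax 84.4
```

View pics/w29.png

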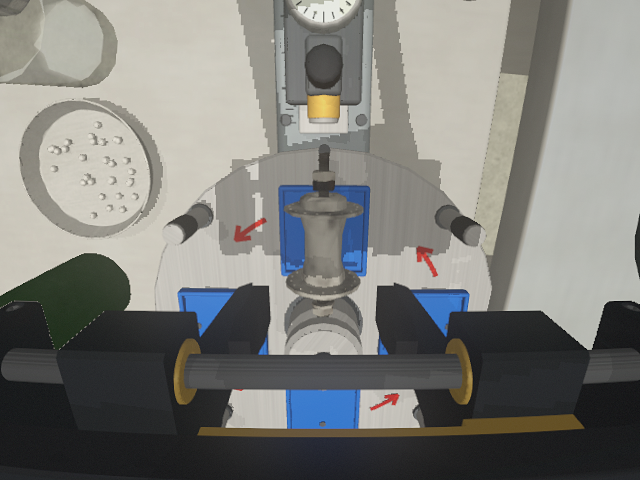

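Request:
jog_arm(steps="1 -0.5 35 0 50; 0 0 35 0 50; 0 0 25 0 50; 0 0 10 0 46; 0 0 0 0 36; 0 0 0 0 26; 0 0 0 0 14; 0 0 0 0 14")

```text
clock: 46.15
position: [477.4, 253.6, 124.3]
orientation: [0.685, 0.728, 0.001, 0.001]
wrist_force: [-0.9, -1.5, 3.1]
gripper_width: 20.2
```

Request:
jog_arm(steps="0 0 0 0 14; 0 0 0 0 14; 0 0 0 0 14; 0 0 -8 0 14; 0 0 -15 0 14; 0 0 -25 0 14; 0 0 -35 0 14; 0 0 -35 0 14")

```text
clock: 46.95
position: [475.9, 253.3, 242.5]
orientation: [0.685, 0.728, -0.0, -0.0]
wrist_force: [0.7, -0.6, -2.5]
gripper_width: 20.1
```

Run:
```python
from st import *
s=st();p,d,c=cam("wrist","w30")
X,u,v=cloud(c,d)
m=(np.hypot(X[:,0]-366.4,X[:,1]-246.7)<20)&(X[:,2]>112)&(X[:,2]<125)
print("knob",m.sum(), tf(X[m].mean(0)).round(1))
```

```text
t 47.0 table [-85.3   0.1] z 242.5 F [ 0.7 -0.6 -2.5] w 20.1
knob 1070 [-193.3   -0.2]
```

View pics/w30.png

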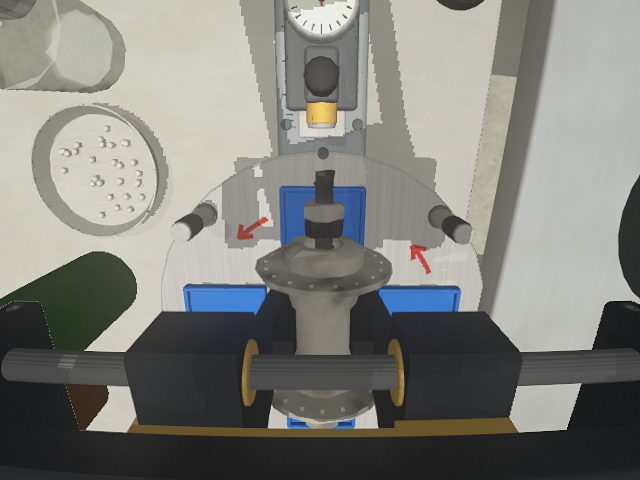

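Request:
jog_arm(steps="-33 -25 -5 0 14; -33 -25 -5 0 14; -33 -24 0 0 14; -42 -2 0 0 14; -42 -2 0 0 14; -42 -2 0 0 14; -42 -2 0 0 14; -42 -2 0 0 14")

```text
clock: 47.8
position: [411.1, -61.7, 251.7]
orientation: [0.685, 0.728, 0.0, 0.001]
wrist_force: [0.2, 0.1, -1.2]
gripper_width: 19.9
```

Request:
jog_arm(steps="-42 -1 0 0 14; -42 -1 0 0 14; -16 0 0 0 14; 0 0 0 0 14; 0 0 30 0 14; 0 0 30 0 14; 0 0 0 0 14; 0 0 0 0 14")

```text
clock: 48.6
position: [415.5, -158.9, 191.0]
orientation: [0.685, 0.729, 0.0, -0.001]
wrist_force: [-0.6, 0.5, -1.5]
gripper_width: 20.1
```

```bash
python3 tray.py w31
```

```text
t 48.6 table [-170.4 -407.8] z 191.0 F [-0.6  0.5 -1.5] w 20.1
[ 415.5 -158.9  191. ]
4300 [[367.1, -361.8, 2.2], [462.0, -104.9, 14.7]] ((414.2181701660156, -233.49407958984375), (101.05150604248047, 260.0343933105469), 1.4771069288253784)
```

View pics/w31.png

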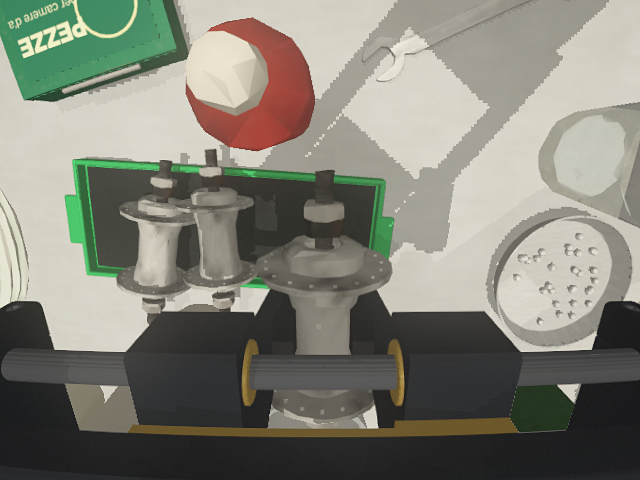

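Request:
jog_arm(steps="-4 0 35 0 14; 0 0 35 0 14; 0 0 22 0 14; 0 0 8 0 14; 0 0 4 0 14; 0 0 2 0 14; 0 0 1 0 14; 0 0 0 0 14")

```text
clock: 49.5
position: [416.4, -164.5, 84.6]
orientation: [0.685, 0.728, 0.0, 0.001]
wrist_force: [0.1, -0.2, -2.3]
gripper_width: 19.8
```

```bash
python3 -c "
from st import *
print(st()['position'])"
```

```text
t 49.5 table [-169.8 -413.4] z 84.6 F [ 0.1 -0.2 -2.3] w 19.8
[ 416.42430977 -164.49064247   84.62367767]
```

Request:
jog_arm(steps="0 0 1.5 0 14; 0 0 1.5 0 14; 0 0 1 0 14; 0 0 0 0 14; 0 0 0 0 24; 0 0 0 0 34; 0 0 0 0 44; 0 0 0 0 44")

```text
clock: 50.3
position: [415.8, -164.1, 79.7]
orientation: [0.685, 0.728, -0.0, 0.0]
wrist_force: [0.5, 1.1, -0.4]
gripper_width: 43.6
```

Request:
jog_arm(steps="0 0 -15 0 44; 0 0 -30 0 44; 0 0 -50 0 44; 0 0 -50 0 44; -25 0 -20 0 40; -25 0 0 0 34; 0 0 0 0 34; 0 0 0 0 34")

```text
clock: 51.1
position: [418.4, -213.8, 244.2]
orientation: [0.686, 0.728, 0.0, -0.001]
wrist_force: [0.5, 0.3, -0.6]
gripper_width: 33.9
```

```bash
python3 tray.py w32; python3 trayh.py w33
python3 - <<'E'
from h import *
p,d,c=cam("side","si33")
E
```

```text
t 51.1 table [-170.7 -462.8] z 244.2 F [ 0.5  0.3 -0.6] w 33.9
[ 418.4 -213.8  244.2]
3577 [[367.3, -361.6, 2.3], [463.2, -105.2, 14.9]] ((415.5627746582031, -236.08306884765625), (264.7946472167969, 95.67475128173828), 89.3538818359375)
345   .   .   .   .   .   .   .   .   .   .   .  35  35   .   .   .   .   .   .  37   .   .   .   .   .
355   .   .   .   .   .   .   .   .  36  36   .  35  36   .   .   .   .   .  34  39   .   .   .   .   .
365   .   .   .   .   .   .   .   .  38  36   .  38  40   .   .   .   .   .  37  39  37   .   .   .   .
375   .   .   .   .   .   .   .  33  39  39  36  47  48  46   .   .   .  34  46  48  47   .   .   .   .
385   .   .   .   .   .  39  45  46  48  47  55  59  59  57  53  35  41  54  58  59  58  55  42   .   .
395   .   .   .   .   .   .  55  59  60  58  53  47  49  47   .   .   .   .  46  48  47  36   .   .   .
405   .   .   .   .   .   .  37  47  48  46   .  45  46  43   .   .   .   .  45  46  44   .   .   .   .
415   .   .   .   .   .   .  39  45  46  42   .  44  46  44   .   .   .   .  43  46  44   .   .   .   .
425   .   .   .   .   .   .  40  46  45  40   .  44  47  45  35   .   .   .  44  47  47  39   .   .   .
435   .   .   .   .   .   .  45  47  45  38  52  58  60  58  55  45   .  52  57  60  59  56  47   .   .
445   .   .   .   .  36  53  57  59  58  54  53  58  59  58  51   .   .  51  57  58  47   .   .   .   .
455   .   .   .   .   .   .  47  47  56  53  40   .  40  40   .   .   .   .   .  40  40   .   .   .   .
465   .   .   .   .   .   .  39  40  32   .   .   .  40  39   .   .   .   .   .  40  39   .   .   .   .
475   .   .   .   .   .   .  39  40   .   .   .   .  36  35   .   .   .   .   .   .   .   .   .   .   .
485   .   .   .   .   .   .  35  55  49   .   .  35  72   .   .   .   .   .   .   .   .   .   .   .   .
495   .   .   .   .   .   .   .  71  46   .   .   .  90   .   .   .   .   .   .   .   .   .   .   .   .
```

View pics/w32.png

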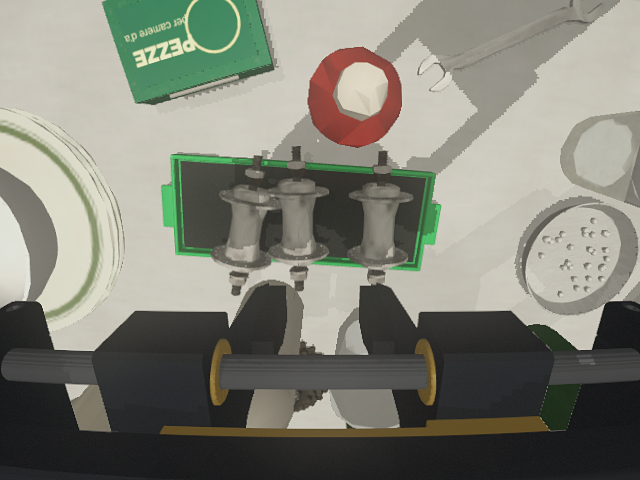

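View pics/w32s.png

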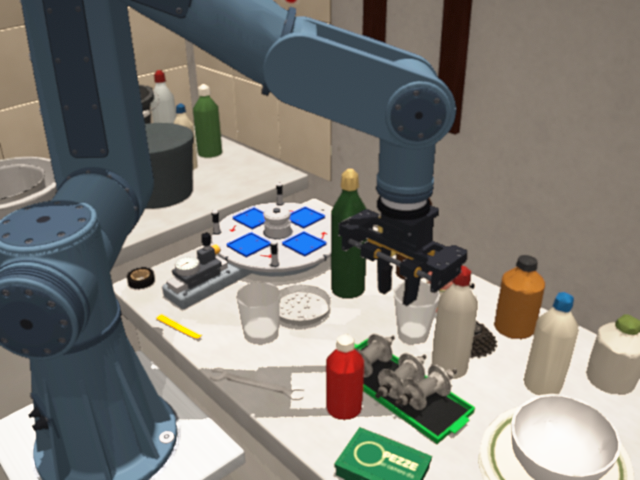

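Request:
jog_arm(steps="0 -5 -30 0 34; 0 0 -20 0 34; 0 0 0 0 34; 0 0 0 0 34; 0 0 0 0 34; 0 0 0 0 34; 0 0 0 0 34; 0 0 0 0 34")

```text
clock: 52.1
position: [413.7, -214.2, 294.2]
orientation: [0.685, 0.728, -0.0, -0.001]
wrist_force: [0.6, -0.2, -0.0]
gripper_width: 34.0
```

```bash
python3 - <<'E'
from st import *
s=st()
p,d,c=cam("scene","s34"); a=cv2.imread("pics/scene0.png")[:,:,::-1]
cv2.imwrite("pics/cmp34.png",np.hstack([cv2.resize(q[210:320,130:340,::-1],None,fx=1.9,fy=1.9,interpolation=2) for q in (a,p)]))
print(viewer.search_frame("scene","jaw_knob")[:1],[viewer.search_frame("scene",n)[:1] for n in ("oil_bottle","ball_dish","freewheel")], viewer.search_frame("scene","hub_a"))
X,u,v=cloud(c,d)
m=(X[:,0]>335)&(X[:,0]<400)&(X[:,1]>225)&(X[:,1]<285)&(X[:,2]>112)&(X[:,2]<130); print(X[m].mean(0))
E
python3 trayh.py w34 | sed -n 4,5p
```

```text
t 52.1 table [-175.5 -462.8] z 294.2 F [ 0.6 -0.2 -0. ] w 34.0
[{'xy': [198.8, 262.7], 'score': 0.66}] [[{'xy': [393.8, 240.8], 'score': 0.55}], [{'xy': [302.9, 304.3], 'score': 0.98}], [{'xy': [481.2, 339.6], 'score': 0.9}]] [{'xy': [423.4, 386.1], 'score': 0.75}, {'xy': [375.9, 351.6], 'score': 0.69}, {'xy': [401.1, 377.0], 'score': 0.6}]
[365.88401209 242.13658755 118.08452006]
375   .   .   .   .   .   .   .   .  39  38  36  47  48  45   .   .   .  35  46  48  46  36   .   .   .
385   .   .   .   .   .  40  45  46  48  46  54  59  59  58  53  36  39  54  58  60  59  53  39   .   .
```

View pics/cmp34.png

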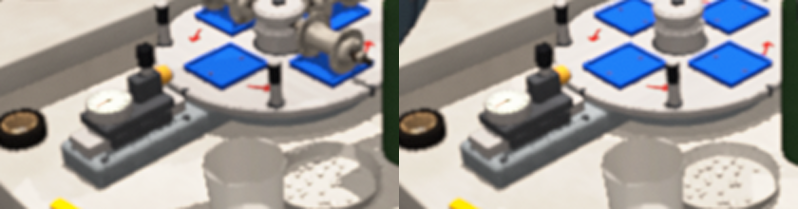

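The jaw is right back (knob at 365.9, 242.1, against 366.1, 242.2 at the start). The table is in a click position with all nests empty, the three hubs are level in the tray, and the dish, freewheel and bottle are where they were.

```bash
python3 -c "
from rig import manip
print(manip.sign_off())"
```

```text
the job is handed in; nothing more can be done
None
```

All three hubs were there. I checked each one and laid it in the green tray, then handed the job in at about 52 s; sign-off gave no verdict.

- **Nips:** I turned the table three click positions anticlockwise. The needle moved to about 1.9, 2.35 and 2.5 rad for hubs a, b and c, which is roughly 4 to 4.5 N on the nose. For hub a I then pressed about 1 mm further. The force on the centre post could not be measured. I took it from the needle following the jaw's travel, which means the hubs were backed by the post.
- **Tray:** The three hubs lie flat and side by side, with all flange tops at about 59–60 mm. While I was placing hub b, hub a shifted a few centimetres and ended slightly askew, close against b. I didn't see why it moved. It was still level and inside the lips, so I left it.
- **Jaw and table:** The knob is within about 0.3 mm of its starting position, and the table sits in a click position with all nests empty.
- **Other things:** The dish and freewheel are where they were. The network's oil bottle position came out about 11 pixels off the first one. That reading had a low score, the bottle is partly hidden by the green bottle, and the arm never went near it.
- **One disagreement:** The wrist camera put the table about 4–5 mm further along y than the scene camera did. I worked from the wrist camera, and the moves fitted.

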